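# Clamp the blanked spare port of the bench extractor

### The arm

A 6-joint arm with a two-finger parallel gripper is mounted at the origin on the work surface. World frame = base frame: x ahead of the robot, y to its left, z up, the work surface at z = 0. Lengths are in m, angles in rad, forces in N, time in s.
With the tool pointing down it reaches from about 0.425 to 0.95 m from the base axis. Payload 14.7 kg.
Tool frame: the origin (TCP) lies on the centre line of the jaws, within the pads' length; the fingertips stand 14 mm ahead of it and the grasp point (between the pads) lies 5 mm behind it; z points along the fingers, y is the direction in which the jaws open and shut (so a half turn about z gives the same grasp; the last joint's range is limited). The gripper opens to 85 mm and grips with 20 to 120 N. Pads are 22 mm wide; open, the fingers measure 114 mm over their backs; the gripper's body (76 mm by 85 mm) begins 54 mm behind the grasp point. The pads swing forward as they close: fully open they stand 13 mm farther back than shut.
Start: joints at [1.165, 0.48, 1.596, -0, 1.065, -0.047], TCP at [0.228, 0.609, 0.245] pointing down, gripper open.
Joint ranges: [-2.75, 2.75], [-0.82, 2.05], [0.23, 2.67], [-1.56, 4.7], [0.09, 2.69], [-2.92, 2.92]. Speed limits (rad/s): [1.89, 1.89, 2.39, 3.01, 3.01, 3.01].

### API

Orientations are given as a rotation vector (axis times angle).
In Python, from plant import env, snapshot, job, find_in, landmark_of gives the robot as it stands. The module is installed in compiled form; this text tells all that it offers.
- The arm moves only by the tool step_arm, never from a script. Its arguments are lists of equal length, an entry for each row: "claw": the closure, from -1 (fully open) to 1 (shut), so that 0 is half open; "xyz": the shift along the world's x, y, z in cm, a list of three; "turn": the turn, a rotation vector about the world's x, y, z in degrees, a list of three. A call has 1 to 20 rows; each row shifts and turns the commanded pose from where the row before left it; what a row does not reach is not made up. A row lasts 1/12 s, in which the tool goes at most 41.7 mm and 7.16 degrees, less where a joint would pass 70% of its speed; a pose out of reach is approached as far as the arm can. A call is refused whole if a number of a shift passes 4.17 or a number of a turn 7.16, either way. A call with a gripper value outside its range is refused whole. The fingers move at their own pace and stop on an object; the grip force is fixed at half the most. Time passes only in rows, so rows that do not move let the fingers close. It gives the time, the measured TCP pose, the force and the opening at its end, in the units of the state.
- env.get_state(): the state, without advancing time (a new reading comes with each control period).
- snapshot(name): name is "scene" or "top"; returns a dict with "img" (400x640x3 uint8, red, green, blue), "z_map" (400x640 float32, m along the optical axis (not along the pixel's ray), 0 where there is no reading), "fx", "fy", "cx", "cy" (pixels), "R" (3x3) and "t" (3): a world point X has camera coordinates R X + t. Camera axes: x right, y down, z forward; pixel columns grow to the right and rows downward; lengths in m; the calibration is good to about 2 mm. A picture is of the moment at which its call begins.
- job.close_job(): hands the job in, once; it reports no verdict.
Trained networks look in a picture, given as the dict that the camera call returned (one of the last four; its "shot" number tells which), for a name from the list of things; names that differ only in an ending like _2 or _b are one class to them, and where a whole thing is asked for, a point or a joint stands for the part that bears it (a point fixed in the world has none). Each returns a list of dicts, best first, with "confidence" (0 to 1); they miss things now and then, are a little off and sometimes report something else, mostly with a low value. They report only what shows in the picture. A call takes as long as a camera call. They do not tell look-alikes from the thing itself.
- find_in(picture, query): "box" ([centre column, centre row, width, height] in pixels, round what is visible of it).
- landmark_of(picture, query): "point" ([column, row] in pixels: a listed point, or the origin of a listed thing).
The state is a dict: "t": time; "qpos": joint angles; "dq": joint speeds; "joint_torque": joint torques, N m; "ee_pos": TCP position; "ee_rot": TCP orientation; "wrist_force": force on the tool from outside, world axes, zero at the start; "torque": the same for the moment, N m; "gripper_width": finger opening in m.
Only numpy, scipy, OpenCV 4.12 (cv2) and the standard library are available. Lean on these libraries where they do the work, as an engineer would, in place of code of your own. Each camera call takes 0.05 s, during which the arm holds its last target.

### The job

The extractor's spare port has its blanking plug in, but the clamp is still missing: lift the hose clamp that fits out of its oak block by its thumb key, and slide it, key up and screw housing over the rest lug, over the barbed stub until the band is home against the collar, without ramming it. Then turn the thumb key clockwise, gripping again as often as needed, until the band is snug - firmly tight, not overtightened - and let go of it. Leave the smaller clamp and the other things on the bench where they are.

Things in the scene. Friction and masses are not known exactly. Their poses are not given: they have to be found in the camera images.
- clamp_centre (a point): centre of the ring of the hose clamp that fits (bright steel, 105 g), standing upright in an oak block. y is the ring's axis (level), x points to the screw housing, z up. Band 14 mm wide (7 either side along y), ring 49 mm outside, 25.5 mm above this point; bore 44 mm fully open, 40 to 44 at the start. Held by the key, the band can swing about the screw only against the screw's friction.
- screw (a point): on the clamp: centre of its screw housing, 13 (x) x 14 (y) x 18 (z) mm, 33 mm from clamp_centre along +x; the upright screw's axis passes here. Turned clockwise from above it tightens: both halves of the band close evenly, the bore by 4 mm per rad. On the stub 0.8 to 2.5 rad take up the slack (it differs each time), then the torque climbs by 0.1 to 0.4 N m per rad. Snug is reached 0.3 to 0.8 rad after the first rise.
- key_grip (a point): centre of the thumb key, on the screw's axis: a square steel head 18 x 18 mm (flats across x and y), 24 tall, its centre 46 mm above the ring's centre. Grip it across flats, from above; fingertips up to 19 mm below this point clear ring, collar and extractor at any angle. Torque while turning: free 0.16 N m, snug 0.25 to 0.4, too tight over 0.46; held still after a small step it reads less: free 0 to 0.15, snug 0.16 to 0.3. Let go, it stays snug.
- block_large: oak block of the fitting clamp (fixed), 80 x 50 mm, 45 mm high; the ring hangs 16 mm deep in its slot, the screw housing rests on its top: lift the clamp straight up 30 mm to free it. Origin on the bench under the ring's centre.
- seat (a point): on the axis of the extractor's spare port, in the plane of the collar's outer face, 60 mm above the bench. The stub points along its -y (level); z is up; +x is the side of the rest lug. Clamp home: ring centre on this axis, 7 mm out from here along -y, the band flat against the collar, key up, screw housing on the +x side.
- stub_tip (a point): centre of the stub's free end, 36 mm from seat along seat's -y. A blanking plug fills its mouth; its bar stands 5 mm out from this point.
- lug (a point): centre of the top of the flat rest lug on the port (17 mm along x, 26 along y), 48 mm above the bench: 3 mm below the screw housing while the clamp is concentric with the stub. Let go while loose, the clamp drops 3 to 5 mm, lies on lug and stub and stays upright; gripped off-centre, the closing band pulls sideways on the gripper until it is let go and centres itself.
- stub: the port's grey, slotted, barbed plastic stub (fixed). From the collar out: a land 18 mm long, 34 to 37 mm across (the plug spreads its slotted sides more or less); a barb of 37 mm tapering outwards to 34; a second of 36.4 mm tapering to 31 mm at the tip; 36 mm long in all. Origin on the bench under seat, axes as seat.
- collar: the port's white collar (fixed): 48 mm in diameter; its flat outer face is the stop for the band. Origin on the bench under seat, axes as seat. Pressing the clamp on it with 5 to 10 N is ample, over 60 N is ramming.
- port: the extractor (fixed): grey box 170 mm wide (x), 300 mm long, 78 mm high, 14 to 314 mm from the origin along +y; on it a round filter drum, 144 mm in diameter, 183 mm above the bench, centred at y = 230 mm. Origin on the bench under seat, axes as seat.
- strap: the half of the clamp's band away from the screw housing (part of the clamp); snug, it presses on the stub with 20 N or more, overtightened with over 75 N. Origin within 2 mm of clamp_centre, axes as clamp_centre; it closes along +x.
- small_clamp: a smaller clamp of the same form, bore 27 mm, too small for the stub, standing in its own oak block 110 mm or more away; origin at its ring's centre. To be left alone.
- chip_a: marble fragment, 70 x 50 x 30 mm; a bystander, origin at the centre of its underside
- chip_b: marble fragment, 50 x 45 x 25 mm; a bystander, origin at the centre of its underside
- brush: flat brush lying on the bench, 190 mm long; a bystander, origin at the centre of its underside
- spatula: slim wooden-handled hand tool lying on the bench, 170 mm long; a bystander, origin at the centre of its underside
- jar: closed jar, 60 mm wide, 62 mm tall; a bystander, origin at the centre of its underside
- wedge: pine wedge, 100 x 40 x 30 mm; a bystander, origin at the centre of its underside
Things that resemble listed ones, but are neither listed nor needed, are in the scene too. Leave any green look-alike of the part that bears clamp_centre alone.

How it is judged:
On the way, in this order (a step that is already met when the one before it is completed fails the run):
1. the clamp is on the stub, home against the collar (y of clamp_centre in the frame of seat between -0.0095 and -0.0045 m and x of clamp_centre in the frame of seat between -0.006 and 0.006 m and z of clamp_centre in the frame of seat between -0.008 and 0.008 m and angle between the y axis of clamp_centre and the y axis of seat, either way round below 0.15 rad), for 0.2 s.
2. the band is snug on the stub, still home (all of step 1 and contact force between strap and stub above 20 N), for 0.2 s.
At the end, for the whole second after the job is handed in: The clamp is on the stub, its ring centre 4.5 to 9.5 mm out from the collar's face (7 is home), within 6 mm sideways and 8 mm in height of the axis, in line within 0.15 rad, key up within 0.35 rad, at rest and let go, the band pressing on the stub with 20 to 75 N (all of step 2 and contact force between strap and stub below 75 N and angle between clamp_centre's own z axis and vertical below 0.35 rad and linear speed of strap below 0.02 m/s); the robot touches nothing.
It fails at once if the band is overtightened (over 75 N on the stub) (contact force between strap and stub above 75 N).
It fails at once if the clamp is rammed against the collar (over 60 N) (contact force between clamp and collar above 60 N).
It fails at once if the smaller clamp is disturbed (distance of small_clamp from where it was at the start of the episode above 0.012 m).
It fails at once if a bystander is pushed away (distance of any of chip_a, chip_b, brush, spatula, jar, wedge from where it was at the start of the episode above 0.02 m).
It also fails if it takes over 72 s, if anything falls off the work surface, if the arm or the gripper's body presses on something with over 40 N, if the wrist force passes 120 N, or if a joint passes its speed limit or range.

## Working session

There is one attempt and no reset: what is moved stays moved. The work goes in short steps, Python scripts to look and compute and a tool call to move; the robot and the scene stay as the last step left them, time stands still between calls to the robot, and variables do not carry over. Pictures are saved under pics/ and viewed, and the job is handed in when it is done.

Besides the shell and the picture viewer there is one more tool, called after "Emit:" as name(argument=value, ...), one argument or row to a line, values as JSON. step_arm: Moves the arm, as the interface text tells. Its arguments: {"type":"object","properties":{"claw":{"type":"array"},"xyz":{"type":"array"},"turn":{"type":"array"}},"required":["claw","xyz","turn"]}

```bash
mkdir -p pics; cat > h.py <<'E'
import numpy as np, cv2
from plant import env, snapshot, job, find_in, landmark_of
def save(img,name,scale=1):
    if scale!=1: img=cv2.resize(img,None,fx=scale,fy=scale,interpolation=cv2.INTER_CUBIC)
    cv2.imwrite('pics/'+name,img[:,:,::-1])
def back(p,u,v,z=None):
    if z is None: z=float(p['z_map'][int(round(v)),int(round(u))])
    c=np.array([(u-p['cx'])/p['fx']*z,(v-p['cy'])/p['fy']*z,z])
    return p['R'].T@(c-p['t'])
def ray(p,u,v):
    d=p['R'].T@np.array([(u-p['cx'])/p['fx'],(v-p['cy'])/p['fy'],1.]); o=-p['R'].T@p['t']
    return o,d
def atz(p,u,v,zw):
    o,d=ray(p,u,v); return o+d*(zw-o[2])/d[2]
def proj(p,X):
    c=p['R']@np.asarray(X)+p['t']; return np.array([c[0]/c[2]*p['fx']+p['cx'],c[1]/c[2]*p['fy']+p['cy']])
def tri(p1,a,p2,b):
    o1,d1=ray(p1,*a);o2,d2=ray(p2,*b)
    d1/=np.linalg.norm(d1);d2/=np.linalg.norm(d2)
    A=np.stack([d1,-d2],1); s=np.linalg.lstsq(A,o2-o1,rcond=None)[0]
    x1=o1+s[0]*d1;x2=o2+s[1]*d2
    return (x1+x2)/2,np.linalg.norm(x1-x2)
E
python3 - <<'E'
from h import *
np.set_printoptions(precision=4,suppress=True)
s=env.get_state();print(s)
P={n:snapshot(n) for n in('scene','top')}
import pickle
pickle.dump(P,open('p0.pkl','wb'))
for n in P:
    p=P[n];save(p['img'],n+'0.png');print(n,p['fx'],p['cx'],p['cy'],-p['R'].T@p['t'],p['R'])
for q in ['clamp_centre','screw','key_grip','seat','stub_tip','lug','block_large','small_clamp','port']:
    for n in P:
        for d in landmark_of(P[n],q)[:3]: print(q,n,np.array(d['point']),round(d['confidence'],2))
E
```

```text
{'t': 0.0, 'qpos': array([ 1.1654,  0.4808,  1.5969,  0.    ,  1.0651, -0.0466]), 'dq': array([ 0.0001,  0.0007,  0.0009, -0.0001, -0.0009,  0.0021]), 'joint_torque': array([  0.0021, -95.0642, -43.0178,  -0.0001,   0.0124,  -0.0001]), 'ee_pos': array([0.2281, 0.6083, 0.2447]), 'ee_rot': array([-0.5605, -3.0909,  0.0018]), 'wrist_force': array([-0.5145, -0.1986,  0.4997]), 'torque': array([ 0.0476, -0.0141,  0.0174]), 'gripper_width': 0.08543943697967854}
scene 371.9753328238342 320.6554186036945 200.6241537672194 [0.753  0.1954 0.7511] [[-0.8672  0.4979 -0.0028]
 [ 0.4307  0.7474 -0.5058]
 [-0.2497 -0.4398 -0.8627]]
top 421.14375752186476 315.70487108249813 199.73977604165532 [ 0.4468 -0.1504  0.9327] [[ 0.0052 -0.9999  0.0144]
 [-0.9904 -0.0071 -0.1382]
 [ 0.1383 -0.0136 -0.9903]]
clamp_centre scene [339.  112.1] 0.76
clamp_centre scene [327.9 238.7] 0.64
clamp_centre scene [288.5 181.9] 0.58
clamp_centre top [280.5 202.7] 0.73
clamp_centre top [415.3 299. ] 0.7
clamp_centre top [351.2 191.9] 0.69
screw scene [276.9 191. ] 0.61
screw scene [316.8 242.3] 0.57
screw scene [342.6 124. ] 0.54
screw top [349.1 176.4] 0.76
screw top [404.4 297. ] 0.73
screw top [283.7 186.9] 0.64
key_grip scene [271.5 177.1] 0.59
key_grip scene [326.6 129.2] 0.57
key_grip scene [304.4 228.1] 0.51
key_grip top [405.9 274.6] 0.66
key_grip top [304.6 189.4] 0.63
key_grip top [350.1 176.7] 0.45
seat scene [399.3 271.6] 0.91
seat scene [395.3 281.7] 0.66
seat top [207.6 233.9] 0.7
stub_tip scene [390.8 253.5] 0.8
stub_tip scene [392.6 278.7] 0.39
stub_tip top [226.9 233.4] 0.88
lug scene [388.  281.7] 0.57
lug top [211.5 220.4] 0.71
block_large scene [292.2 197.3] 0.82
block_large top [344.9 196.4] 0.71
block_large top [225.4 232.6] 0.26
small_clamp scene [334.5 144.7] 0.56
small_clamp top [371.4 259.5] 0.7
port scene [397.3 281.6] 0.76
port scene [400.5 271.5] 0.21
port top [217.8 234.8] 0.74
port top [213.6 236.2] 0.46
```

View pics/scene0.png

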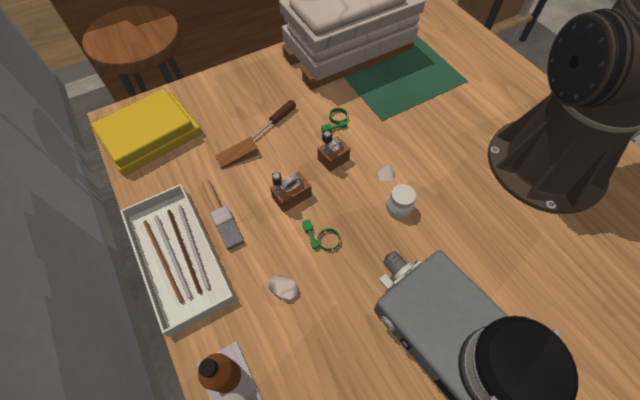

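View pics/top0.png

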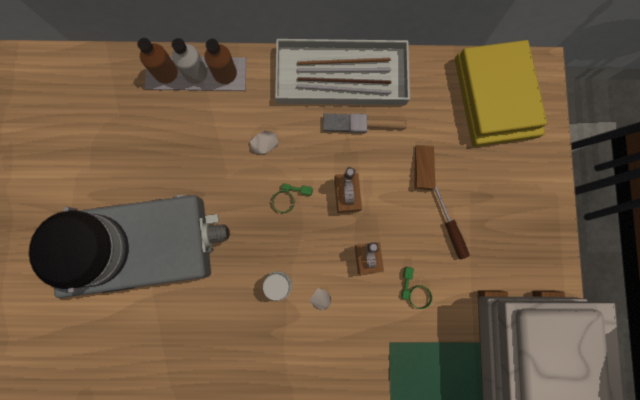

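Candidates for the clamp:
- Steel clamp in the bigger block: scene (290,185), top (348,188).
- Steel clamp in the smaller block: scene (333,148), top (370,257).
- Green look-alikes lying flat: scene (322,238) and (336,120), top (291,196) and (415,290).

I choose the steel one in the bigger block and check it in a close crop.

```bash
python3 - <<'E'
from h import *
import pickle
P=pickle.load(open('p0.pkl','rb'))
s=P['scene']['img'];t=P['top']['img']
a=cv2.resize(s[155:220,255:325],(390,362),interpolation=cv2.INTER_CUBIC)
b=cv2.resize(t[155:225,315:385],(390,362),interpolation=cv2.INTER_CUBIC)
save(np.hstack([a,b]),'clamp0.png')
a=cv2.resize(s[235:305,365:435],(390,362),interpolation=cv2.INTER_CUBIC)
b=cv2.resize(t[195:275,180:260],(390,362),interpolation=cv2.INTER_CUBIC)
save(np.hstack([a,b]),'port0.png')
E
```

```text
(no output)
```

View pics/clamp0.png

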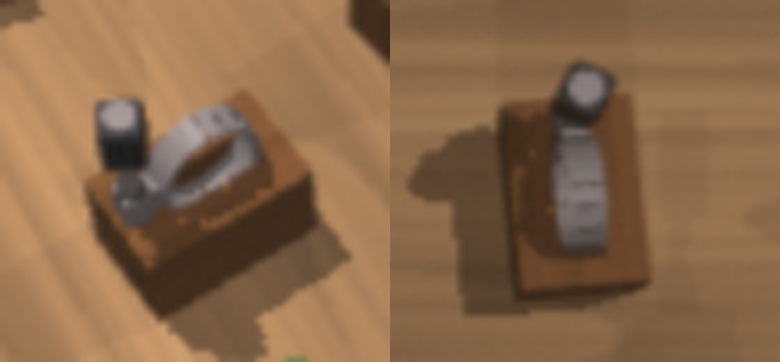

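View pics/port0.png

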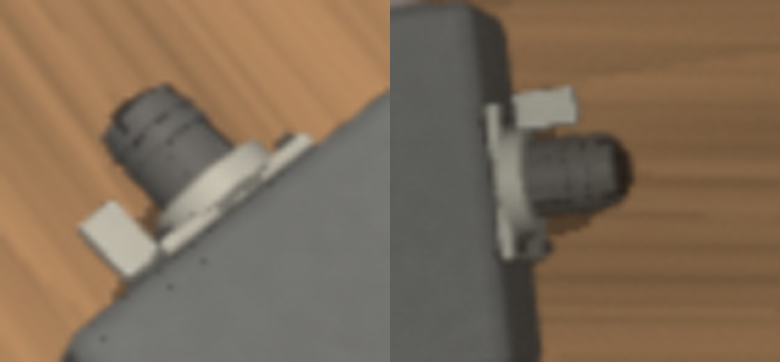

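```bash
python3 - <<'E'
from h import *
import pickle
np.set_printoptions(precision=4,suppress=True)
P=pickle.load(open('p0.pkl','rb'));s,t=P['scene'],P['top']
for n,a,b in [('seat',(399.3,271.6),(207.6,233.9)),('tip',(390.8,253.5),(226.9,233.4)),('lug',(388,281.7),(211.5,220.4)),('clamp',(288.5,181.9),(351.2,191.9)),('screw',(276.9,191),(349.1,176.4)),('key',(271.5,177.1),(350.1,176.7)),('block',(292.2,197.3),(344.9,196.4))]:
    print(n,*tri(s,a,t,b))
# clouds
def cloud(p):
    v,u=np.mgrid[0:400,0:640];z=p['z_map'];m=z>0
    c=np.stack([(u-p['cx'])/p['fx']*z,(v-p['cy'])/p['fy']*z,z],-1)
    return (c-p['t'])@p['R'],m,u,v
for p,n in ((s,'scene'),(t,'top')):
    X,m,u,v=cloud(p)
    # bench check near clamp
    print(n,'bench z',np.median(X[m&(abs(X[...,2])<.01)][:,2]))
    k0=np.array([.46,-.22])if 0 else None
    X0=tri(s,(271.5,177.1),t,(350.1,176.7))[0]
    near=m&(np.hypot(X[...,0]-X0[0],X[...,1]-X0[1])<.025)&(X[...,2]>.09)&(X[...,2]<.125)
    Q=X[near];print('key pts',len(Q),Q.mean(0) if len(Q) else'',Q.max(0),Q.min(0))
    B=m&(np.linalg.norm(X[...,:2]-X0[:2]+[.033,0],axis=-1)<.07)&(abs(X[...,2]-.045)<.003)
    Q=X[B][:,:2].astype(np.float32);r=cv2.minAreaRect(Q);print('blocktop',len(Q),r)
    print(cv2.boxPoints(r))
E
```

```text
seat [0.4978 0.0586 0.0585] 0.005209280331790607
tip [0.4962 0.0196 0.0672] 0.0015612558129577926
lug [0.5251 0.0584 0.0399] 0.001566822777277866
clamp [ 0.5881 -0.2384  0.052 ] 0.0025022591768434454
screw [ 0.6214 -0.2338  0.047 ] 9.385106210705499e-05
key [ 0.6184 -0.2361  0.0944] 0.01637346156843892
block [ 0.587  -0.23   -0.0041] 0.0033678315083814627
scene bench z 0.0007261196372256682
key pts 115 [ 0.6202 -0.2247  0.1069] [ 0.6303 -0.2175  0.1153] [ 0.6082 -0.2394  0.0901]
blocktop 376 ((0.5897500514984131, -0.23136155307292938), (0.08002873510122299, 0.05137684568762779), 4.81322717666626)
[[ 0.5477 -0.2091]
 [ 0.552  -0.2603]
 [ 0.6318 -0.2536]
 [ 0.6275 -0.2024]]
top bench z -0.00016388609557105055
key pts 97 [ 0.617  -0.2279  0.1099] [ 0.6279 -0.2176  0.1156] [ 0.6075 -0.2399  0.09  ]
blocktop 546 ((0.5895851850509644, -0.23138011991977692), (0.07911135256290436, 0.05017853528261185), 5.288522720336914)
[[ 0.5479 -0.21  ]
 [ 0.5525 -0.26  ]
 [ 0.6313 -0.2527]
 [ 0.6267 -0.2028]]
```

```bash
cat >> h.py <<'E'
def cloud(p):
    v,u=np.mgrid[0:400,0:640];z=p['z_map'];m=z>0
    c=np.stack([(u-p['cx'])/p['fx']*z,(v-p['cy'])/p['fy']*z,z],-1)
    return (c-p['t'])@p['R'],m,u,v
E
python3 - <<'E'
from h import *
import pickle
np.set_printoptions(precision=4,suppress=True)
P=pickle.load(open('p0.pkl','rb'));s,t=P['scene'],P['top']
th=np.radians(5);c=np.array([.5897,-.2314]);Rz=np.array([[np.cos(th),-np.sin(th)],[np.sin(th),np.cos(th)]])
for p,n in ((s,'scene'),(t,'top')):
    X,m,u,v=cloud(p)
    L=(X[...,:2]-c)@Rz
    k=m&(abs(L[...,0]-.03)<.02)&(abs(L[...,1])<.025)&(X[...,2]>.108)&(X[...,2]<.117)
    print(n,'keytop',k.sum(),np.median(X[k],0),cv2.minAreaRect(X[k][:,:2].astype(np.float32)), L[k].min(0),L[k].max(0))
    r=m&(L[...,0]<.017)&(L[...,0]>-.03)&(abs(L[...,1])<.02)&(X[...,2]>.06)&(X[...,2]<.09)
    print('ring',r.sum(),L[r].min(0),L[r].max(0),X[r][:,2].max(), np.percentile(L[r],[2,50,98],axis=0))
    d=m&(L[...,0]<.045)&(L[...,0]>-.0)&(abs(L[...,1])<.025)&(X[...,2]>.05)&(X[...,2]<.07)
    # predicted key box overlay
    img=cv2.resize(p['img'],None,fx=4,fy=4,interpolation=cv2.INTER_CUBIC)
    def W(l,z): 
        w=c+Rz@np.array(l); return proj(p,[w[0],w[1],z])
    for a in np.linspace(0,2*np.pi,40,endpoint=False):
        for y in(-.007,.007):
            q=W((.0245*np.cos(a),y),.054+.0245*np.sin(a))*4+1.5; cv2.circle(img,tuple(int(x) for x in q),1,(255,255,0),-1)
    for z in (.088,.112):
        q=W((.033,0),z)*4+1.5; cv2.circle(img,tuple(int(x) for x in q),2,(255,0,0),-1)
    for x in(-.04,.04):
        for y in(-.025,.025):
            q=W((x,y),.045)*4+1.5; cv2.circle(img,tuple(int(x) for x in q),3,(0,255,255),-1)
    q=W((.015,0),.07)*4
    x0,y0=int(q[0])-150,int(q[1])-150
    save(cv2.resize(img[y0:y0+300,x0:x0+300],(580,580)),n+'_ov.png')
E
```

```text
scene keytop 71 [ 0.6192 -0.2264  0.1122] ((0.6192352175712585, -0.2272716760635376), (0.018709657713770866, 0.016794223338365555), 63.418094635009766) [ 0.0185 -0.0108] [0.0406 0.0113]
ring 108 [-0.024  -0.0071] [0.0169 0.0075] 0.08015726211144379 [[-0.0226 -0.0066]
 [ 0.0006  0.0005]
 [ 0.0162  0.0069]]
top keytop 80 [ 0.6177 -0.2293  0.1119] ((0.618705689907074, -0.2286543846130371), (0.01692822203040123, 0.018491772934794426), 63.56122970581055) [ 0.0177 -0.0113] [0.0386 0.0115]
ring 140 [-0.0258 -0.0072] [0.0166 0.0074] 0.07932287509131118 [[-0.0247 -0.0068]
 [-0.0067 -0.0002]
 [ 0.0155  0.0065]]
```

View pics/top_ov.png

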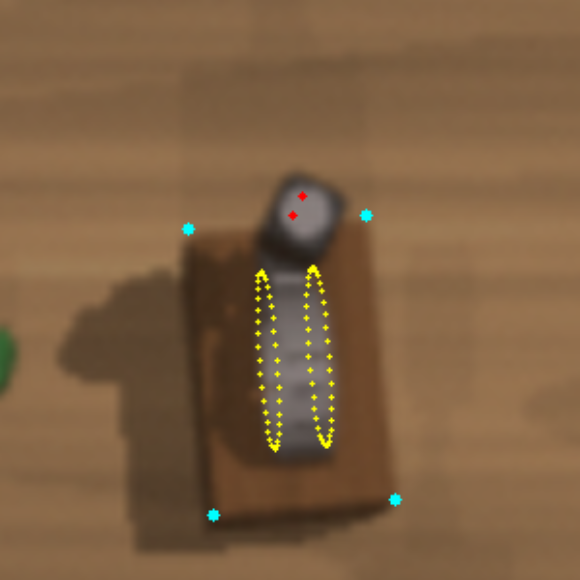

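View pics/scene_ov.png

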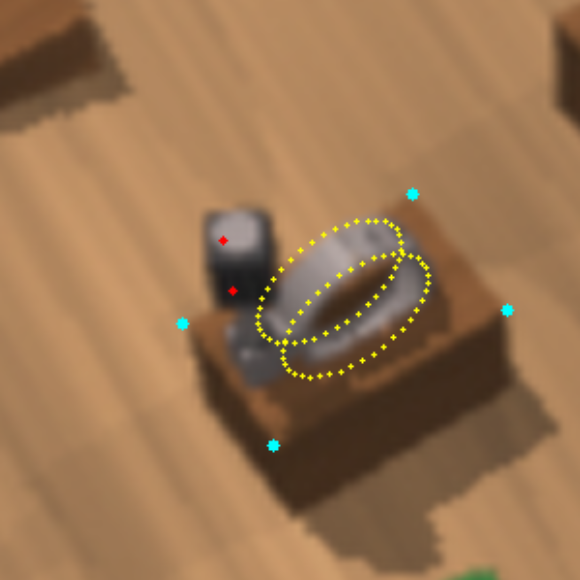

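```bash
python3 - <<'E'
from h import *
import pickle
np.set_printoptions(precision=4,suppress=True)
P=pickle.load(open('p0.pkl','rb'));s,t=P['scene'],P['top']
al=[]
for p,n in ((s,'scene'),(t,'top')):
    X,m,u,v=cloud(p)
    b=m&(abs(X[...,2]-.078)<.004)&(X[...,1]>.05)&(X[...,1]<.45)&(X[...,0]>.3)&(X[...,0]<.7)
    Q=X[b];r=cv2.minAreaRect(Q[:,:2].astype(np.float32));print(n,b.sum(),np.median(Q[:,2]),r);print(cv2.boxPoints(r))
    # front edge line of the box: min y per x bin
    e=[]
    for x0 in np.arange(.43,.57,.01):
        q=Q[abs(Q[:,0]-x0)<.005]
        if len(q): e.append((x0,q[:,1].min()))
    e=np.array(e);f=np.polyfit(e[:,0],e[:,1],1);print('front',f,np.polyval(f,.497),np.abs(np.polyval(f,e[:,0])-e[:,1]).max())
    st=m&(abs(X[...,0]-.4965)<.03)&(X[...,1]>.0)&(X[...,1]<.075)&(X[...,2]>.035)&(X[...,2]<.095)
    for y0 in np.arange(.008,.08,.004):
        q=X[st&(abs(X[...,1]-y0)<.002)]
        if len(q): print(round(y0,3),len(q),'x',q[:,0].min(),q[:,0].max(),'z',q[:,2].max(),q[q[:,2].argmax(),0])
    l=m&(abs(X[...,2]-.048)<.002)&(X[...,0]>.51)&(X[...,0]<.56)&(X[...,1]>.01)&(X[...,1]<.09)
    print('lug',l.sum(),cv2.minAreaRect(X[l][:,:2].astype(np.float32)))
E
```

```text
scene 8558 0.07855407859571525 ((0.48020872473716736, 0.16490617394447327), (0.16891221702098846, 0.2333676815032959), 8.460683822631836)
[[0.3795 0.2679]
 [0.4138 0.0371]
 [0.5809 0.0619]
 [0.5466 0.2927]]
front [ 0.1445 -0.0075] 0.06437121888030294 0.014979335454359713
0.016 4 x 0.4960624682567789 0.5064269179521791 z 0.06316837438615025 0.5024038798349171
0.02 9 x 0.48693942043139027 0.512385921195813 z 0.07564830108242786 0.49324640109329376
0.024 29 x 0.4852405571312224 0.5155368697151104 z 0.07878814601436913 0.4990142401040812
0.028 36 x 0.48639651148871266 0.5164908259950964 z 0.07883679811838877 0.49928909881638306
0.032 37 x 0.4856977774716779 0.5167841503542612 z 0.07987647877980872 0.4930203336353425
0.036 34 x 0.48546271915381634 0.5162720251148348 z 0.0807349919874367 0.49575257916890864
0.04 43 x 0.4824891741864179 0.5163147808199332 z 0.08149672826325387 0.49438851820299395
0.044 42 x 0.483028375309625 0.5263985782852197 z 0.0786619084692227 0.4968851873966663
0.048 42 x 0.4803389972820128 0.525464071491985 z 0.0781879613843185 0.49007500376166874
0.052 47 x 0.4799517
[... 1853 characters left out ...]
9 z 0.07790593923116182 0.48866857708430733
0.056 59 x 0.4667737541658688 0.5259621834890753 z 0.08376600557598898 0.49834965662256914
0.06 74 x 0.4666913069253115 0.5258001646750269 z 0.08615882362305359 0.49220324224555734
0.064 60 x 0.4665458035312016 0.5257592692758939 z 0.08534213720479866 0.48822191321100455
0.068 61 x 0.4665161712144982 0.5260015481770919 z 0.08487315327698824 0.500223556888396
0.072 52 x 0.4685814394640516 0.5249838488685611 z 0.07930882796596786 0.5167275159373204
0.076 19 x 0.46657763695560067 0.5250786994343657 z 0.07988660738219013 0.48844158909275864
lug 86 ((0.5311086773872375, 0.06275109946727753), (0.03868409991264343, 0.02205817401409149), 75.45135498046875)
```

```bash
python3 - <<'E'
from h import *
import pickle
from scipy.optimize import least_squares
np.set_printoptions(precision=4,suppress=True)
P=pickle.load(open('p0.pkl','rb'));s,t=P['scene'],P['top']
th=np.radians(8.46);c=np.array([.497,.055]);Rz=np.array([[np.cos(th),-np.sin(th)],[np.sin(th),np.cos(th)]])
for p,n in ((s,'scene'),(t,'top')):
    X,m,u,v=cloud(p);L=(X[...,:2]-c)@Rz;Z=X[...,2]
    def fit(y0,y1,rmax):
        k=m&(L[...,1]>y0)&(L[...,1]<y1)&(abs(L[...,0])<rmax)&(Z>.058)&(Z<.09)
        q=np.stack([L[k][:,0],Z[k]],1)
        f=least_squares(lambda a:np.hypot(q[:,0]-a[0],q[:,1]-.06)-a[1],[0,.018],loss='soft_l1',f_scale=.001)
        return len(q),f.x
    for y0,y1,r in [(-.030,-.024,.023),(-.022,-.016,.023),(-.016,-.005,.023),(-.03,-.003,.023),(.003,.010,.028)]:
        print(n,y0,y1,*fit(y0,y1,r))
    # axial profile: radius vs y
    k=m&(abs(L[...,0])<.03)&(abs(L[...,1])<.06)&(Z>.055)&(Z<.09)
    rr=np.hypot(L[...,0]-.0,Z-.06)[k];y=L[...,1][k]
    for a in np.arange(-.042,.024,.002):
        h=(y>=a)&(y<a+.002)
        if h.sum():print(round(a+.001,3),h.sum(),np.percentile(rr[h],[10,50,90]))
    b=m&(abs(Z-.078)<.003)&(abs(L[...,0])>.03)&(abs(L[...,0])<.08)&(L[...,1]<.1)
    print('box front local y',np.percentile(L[b][:,1],[0,1,2,5]))
    b=m&(abs(Z-.078)<.003)&(L[...,1]>.04)&(L[...,1]<.13)
    print('box x',np.percentile(L[b][:,0],[0,.5,1,99,99.5,100]))
E
```

```text
scene -0.03 -0.024 52 [-0.002   0.0178]
scene -0.022 -0.016 56 [-0.0019  0.0183]
scene -0.016 -0.005 112 [-0.0011  0.0177]
scene -0.03 -0.003 257 [-0.0015  0.0179]
scene 0.003 0.01 92 [-0.0019  0.0246]
-0.039 3 [0.0041 0.0043 0.0064]
-0.037 3 [0.0034 0.0041 0.006 ]
-0.035 3 [0.0113 0.0132 0.0145]
-0.033 16 [0.0144 0.0161 0.0186]
-0.031 15 [0.0148 0.0165 0.018 ]
-0.029 18 [0.0149 0.0162 0.0178]
-0.027 17 [0.0161 0.0174 0.0191]
-0.025 17 [0.0165 0.0179 0.0195]
-0.023 19 [0.0157 0.0174 0.0194]
-0.021 21 [0.0163 0.0172 0.0192]
-0.019 17 [0.0161 0.0178 0.0195]
-0.017 18 [0.0169 0.0184 0.0203]
-0.015 21 [0.0164 0.0176 0.0189]
-0.013 20 [0.0163 0.0173 0.019 ]
-0.011 19 [0.0161 0.0174 0.0193]
-0.009 20 [0.0161 0.0169 0.0185]
-0.007 19 [0.0163 0.0174 0.02  ]
-0.005 18 [0.0163 0.0173 0.0188]
-0.003 20 [0.0157 0.0178 0.0195]
-0.001 22 [0.0157 0.0175 0.019 ]
0.001 9 [0.017  0.0179 0.0198]
0.003 25 [0.0223 0.0238 0.0256]
0.005 30 [0.0221 0.0244 0.0257]
0.007 23 [0.0229 0.0248 0.0292]
0.009 32 [0.0227 0.0248 0.0311]
0.011 29 [0.0232 0.0257 0.0315]
0.013 34 [0.0177 0.0231 0.0305]
0.015 41 [0.0169 0
[... 890 characters left out ...]
71 0.0191]
-0.011 20 [0.0163 0.0173 0.0186]
-0.009 17 [0.0161 0.0168 0.0185]
-0.007 15 [0.0168 0.0175 0.019 ]
-0.005 16 [0.0156 0.0172 0.0186]
-0.003 17 [0.0157 0.018  0.0189]
-0.001 21 [0.0157 0.0175 0.0191]
0.001 16 [0.0156 0.0176 0.0202]
0.003 47 [0.0167 0.0223 0.0251]
0.005 20 [0.0223 0.0242 0.0256]
0.007 27 [0.0221 0.0236 0.0303]
0.009 31 [0.0219 0.0236 0.0259]
0.011 40 [0.023  0.0254 0.031 ]
0.013 27 [0.0216 0.0258 0.032 ]
0.015 21 [0.0166 0.0241 0.0317]
0.017 18 [0.0129 0.0193 0.0269]
0.019 42 [0.0142 0.0226 0.032 ]
0.021 29 [0.017  0.0207 0.0325]
0.023 38 [0.0175 0.0228 0.0311]
box front local y [-0.3034 -0.2986 -0.2945  0.0193]
box x [-0.0846 -0.0829 -0.0817  0.3612  0.3673  0.3989]
```

Emit:
step_arm(
  claw=[-1,-1,-1,-1,-1,-1,-1,-1,-1,-1,-1,-1],
  xyz=[
    [1.63,-3.48,0.2],
    [1.63,-3.48,0.2],
    [1.63,-3.48,0.2],
    [1.63,-3.48,0.2],
    [1.63,-3.48,0.2],
    [1.63,-3.48,0],
    [1.63,-3.48,0],
    [1.63,-3.48,0],
    [1.63,-3.48,0],
    [1.63,-3.48,0],
    [1.63,-3.48,0],
    [1.63,-3.48,0],
  ],
  turn=[
    [0,0,0],
    [0,0,0],
    [0,0,0],
    [0,0,0],
    [0,0,0],
    [0,0,0],
    [0,0,0],
    [0,0,0],
    [0,0,0],
    [0,0,0],
    [0,0,0],
    [0,0,0],
  ],
)

```text
t: 2.0
ee_pos: [0.4243, 0.1893, 0.2556]
ee_rot: [0.56, 3.091, 0.001]
wrist_force: [1.6, 0.7, 0.9]
gripper_width: 0.0853
```

Emit:
step_arm(
  claw=[-1,-1,-1,-1,-1,-1,-1,-1,-1,-1,-1,-1,-1],
  xyz=[
    [1.63,-3.48,0],
    [1.63,-3.48,0],
    [1.63,-3.48,0],
    [1.63,-3.48,0],
    [1.63,-3.48,0],
    [1.63,-3.48,0],
    [1.63,-3.48,0],
    [1.63,-3.48,0],
    [1.63,-3.48,-1],
    [1.63,-3.48,-1],
    [1.63,-3.48,-1],
    [1.63,-3.48,-1],
    [0,0,-1],
  ],
  turn=[
    [0,0,0],
    [0,0,0],
    [0,0,0],
    [0,0,0],
    [0,0,0],
    [0,0,0],
    [0,0,0],
    [0,0,0],
    [0,0,-2],
    [0,0,-2],
    [0,0,-1.9],
    [0,0,0],
    [0,0,0],
  ],
)

```text
t: 3.08
ee_pos: [0.6219, -0.2327, 0.2047]
ee_rot: [0.723, 3.054, -0.003]
wrist_force: [-1.3, 0.4, -0.3]
gripper_width: 0.085
```

```bash
python3 - <<'E'
from h import *
import pickle
np.set_printoptions(precision=4,suppress=True)
s=env.get_state();print(s['t'],s['ee_pos'],s['ee_rot'],s['qpos'],s['wrist_force'],s['torque'])
P={n:snapshot(n) for n in('scene','top')}
pickle.dump(P,open('p1.pkl','wb'))
for n in P: save(P[n]['img'],n+'1.png')
E
```

```text
3.0833 [ 0.6219 -0.2327  0.2047] [ 0.7229  3.054  -0.0027] [-0.4031  0.5373  1.6051 -0.0014  0.9959 -1.5083] [-1.2502  0.3881 -0.3099] [-0.0009  0.0688  0.0048]
```

View pics/scene1.png

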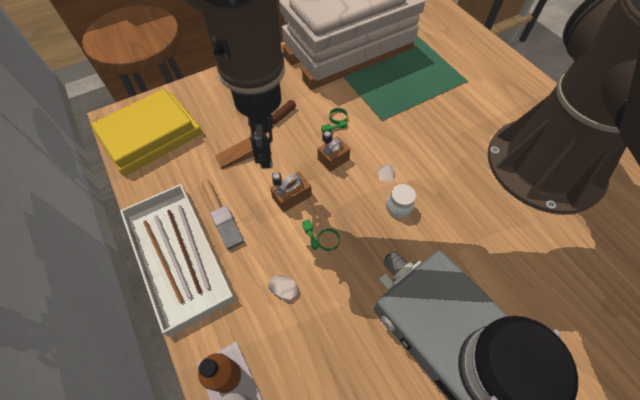

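Emit:
step_arm(
  claw=[-1,-1,-1,-1,-1,-1],
  xyz=[
    [0,-0.1,-1],
    [0,0,-1],
    [0,0,-1],
    [0,0,-1],
    [0,0,-1],
    [0,0,0],
  ],
  turn=[
    [0,0,0],
    [0,0,0],
    [0,0,0],
    [0,0,0],
    [0,0,0],
    [0,0,0],
  ],
)

```text
t: 3.68
ee_pos: [0.6183, -0.2267, 0.153]
ee_rot: [-0.717, -3.056, -0.001]
wrist_force: [-1.0, 0.3, 0.4]
gripper_width: 0.0854
```

```bash
python3 - <<'E'
from h import *
import pickle
np.set_printoptions(precision=4,suppress=True)
s=env.get_state();print(s['t'],s['ee_pos'],s['ee_rot'],s['qpos'],s['wrist_force'],s['torque'])
P={n:snapshot(n) for n in('scene','top')}
S=P['scene']['img'];T=P['top']['img']
a=cv2.resize(S[130:220,235:325],(390,390),interpolation=cv2.INTER_CUBIC)
b=cv2.resize(T[130:220,305:395],(390,390),interpolation=cv2.INTER_CUBIC)
save(np.hstack([a,b]),'above.png')
print(env.get_state()['ee_pos'])
E
```

```text
3.6833 [ 0.6183 -0.2267  0.153 ] [-0.7174 -3.0555 -0.0008] [-0.3974  0.5891  1.656   0.      0.8994 -1.507 ] [-1.0117  0.2694  0.3687] [0.019  0.0552 0.0226]
[ 0.6192 -0.2272  0.1548]
```

View pics/above.png

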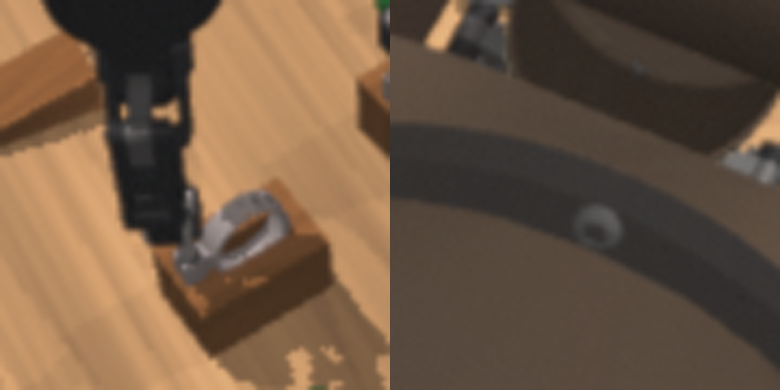

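Emit:
step_arm(
  claw=[-1,-1,-1,-1,-1,-1,-1],
  xyz=[
    [0,-0.05,-1],
    [0,0,-1],
    [0,0,-1],
    [0,0,-1],
    [0,0,-1],
    [0,0,-0.8],
    [0,0,0],
  ],
  turn=[
    [0,0,0],
    [0,0,0],
    [0,0,0],
    [0,0,0],
    [0,0,0],
    [0,0,0],
    [0,0,0],
  ],
)

```text
t: 4.37
ee_pos: [0.6184, -0.2277, 0.095]
ee_rot: [-0.718, -3.055, -0.001]
wrist_force: [-1.0, -0.2, 0.1]
gripper_width: 0.0851
```

Emit:
step_arm(
  claw=[-0.4,0.1,0.4,0.6,1,1,1,1,1],
  xyz=[
    [0,0,0],
    [0,0,0],
    [0,0,0],
    [0,0,0],
    [0,0,0],
    [0,0,0],
    [0,0,0],
    [0,0,0],
    [0,0,0],
  ],
  turn=[
    [0,0,0],
    [0,0,0],
    [0,0,0],
    [0,0,0],
    [0,0,0],
    [0,0,0],
    [0,0,0],
    [0,0,0],
    [0,0,0],
  ],
)

```text
t: 5.12
ee_pos: [0.6197, -0.2282, 0.0978]
ee_rot: [0.719, 3.058, -0.0]
wrist_force: [-2.0, -0.2, 6.7]
gripper_width: 0.0172
```

```bash
python3 - <<'E'
from h import *
import pickle
np.set_printoptions(precision=4,suppress=True)
s=env.get_state();print(s['t'],s['ee_pos'],s['ee_rot'],s['gripper_width'],s['wrist_force'],s['torque'])
P={n:snapshot(n) for n in('scene','top')}
S=P['scene']['img']
a=cv2.resize(S[130:220,235:325],(500,500),interpolation=cv2.INTER_CUBIC)
save(a,'grip1.png')
s=env.get_state();print(s['ee_pos'],s['wrist_force'],s['torque'])
E
```

```text
5.1167 [ 0.6197 -0.2282  0.0978] [ 0.7188  3.0576 -0.0003] 0.017193959733228244 [-1.9895 -0.1646  6.7075] [-0.0375  0.253  -0.049 ]
[ 0.6197 -0.2283  0.0978] [-1.1131  0.3785  5.4752] [-0.063   0.2281  0.0088]
```

View pics/grip1.png

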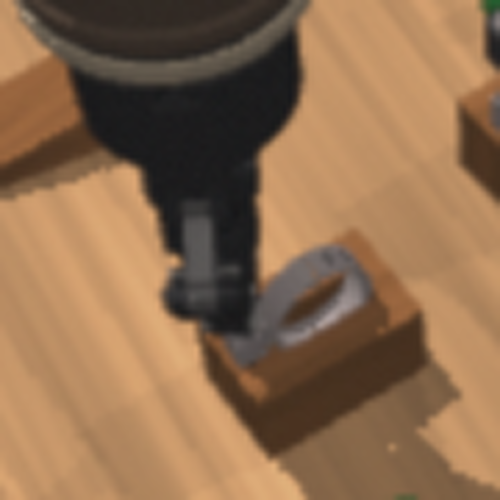

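Emit:
step_arm(
  claw=[1,1,1,1,1,1,1,1,1,1],
  xyz=[
    [0,0,0.5],
    [0,0,0.5],
    [0,0,0.5],
    [0,0,0.5],
    [0,0,0.5],
    [0,0,0.5],
    [0,0,0.7],
    [0,0,0.7],
    [0,0,0.6],
    [0,0,0],
  ],
  turn=[
    [0,0,0],
    [0,0,0],
    [0,0,0],
    [0,0,0],
    [0,0,0],
    [0,0,0],
    [0,0,0],
    [0,0,0],
    [0,0,0],
    [0,0,0],
  ],
)

```text
t: 6.05
ee_pos: [0.6202, -0.2284, 0.1489]
ee_rot: [0.718, 3.056, -0.001]
wrist_force: [0.4, -0.4, -0.7]
gripper_width: 0.0169
```

```bash
python3 - <<'E'
from h import *
import pickle
np.set_printoptions(precision=4,suppress=True)
P={n:snapshot(n) for n in('scene','top')}
pickle.dump(P,open('p2.pkl','wb'))
s=env.get_state();print(s['t'],s['ee_pos'],s['ee_rot'],s['gripper_width'],s['wrist_force'],s['torque'])
S=P['scene']['img'];T=P['top']['img']
a=cv2.resize(S[110:210,235:335],(390,390),interpolation=cv2.INTER_CUBIC)
b=cv2.resize(T[140:240,295:395],(390,390),interpolation=cv2.INTER_CUBIC)
save(np.hstack([a,b]),'lift1.png')
E
```

```text
6.15 [ 0.6196 -0.2282  0.1476] [ 0.7187  3.0576 -0.0002] 0.01746345667723168 [ 0.1792  0.462  -1.8622] [-0.0178 -0.0405 -0.0193]
```

View pics/lift1.png

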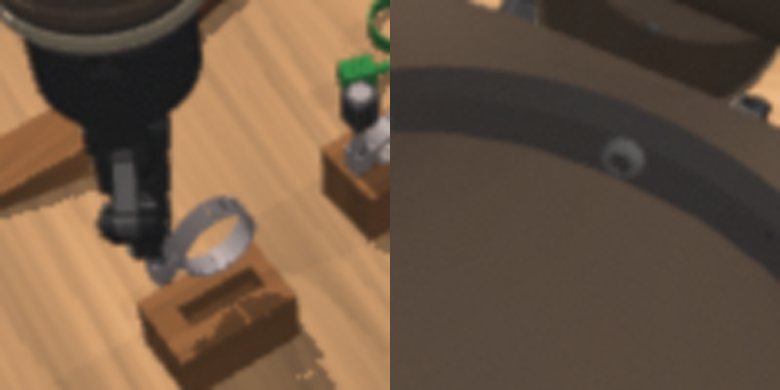

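```bash
cat >> h.py <<'E'
from scipy.optimize import least_squares
def fitring(p,c0,yaw0,rad=.040,out=.0245):
    X,m,u,v=cloud(p)
    k=m&(np.linalg.norm(X-np.array(c0),axis=-1)<rad)
    Q=X[k]
    c,s=np.cos(yaw0),np.sin(yaw0)
    l=(Q-np.array(c0))@np.array([[c,-s,0],[s,c,0],[0,0,1.]])
    r=np.hypot(l[:,0],l[:,2])
    sel=(abs(l[:,1])<.013)&(r>.017)&(r<.029)&(l[:,0]<.018)
    Q=Q[sel]
    def res(a):
        cx,cy,cz,yw,R=a; c,s=np.cos(yw),np.sin(yw)
        l=(Q-[cx,cy,cz])@np.array([[c,-s,0],[s,c,0],[0,0,1.]])
        r=np.hypot(l[:,0],l[:,2])
        # shell between R-0.0025 and R, width +-7
        dr=np.maximum(np.maximum(r-R,R-.002-r),0)
        dy=np.maximum(abs(l[:,1])-.007,0)
        return np.concatenate([np.hypot(dr,dy)+0.0,[(R-out)*10,0]]) if 0 else np.concatenate([dr,dy,0.05*np.abs(l[:,1])])
    f=least_squares(res,[*c0,yaw0,out],loss='soft_l1',f_scale=.001)
    return len(Q),f.x,np.sqrt((f.fun**2).mean())
E
python3 - <<'E'
from h import *
import pickle
np.set_printoptions(precision=4,suppress=True)
P=pickle.load(open('p2.pkl','rb'))
c0=[.6196-.033*np.cos(.087),-.2282-.033*np.sin(.087),.1038]
print(c0)
r=fitring(P['scene'],c0,.087);print(r)
r=fitring(P['scene'],r[1][:3],r[1][3]);print(r)
n,x,_=r;d=np.array([.6196,-.2282])-x[:2];print(d,np.hypot(*d),np.degrees(np.arctan2(d[1],d[0])),np.degrees(x[3]))
p=P['scene'];img=cv2.resize(p['img'],None,fx=4,fy=4,interpolation=cv2.INTER_CUBIC)
for a in np.linspace(0,2*np.pi,40,endpoint=False):
    for y in(-.007,.007):
        l=np.array([x[4]*np.cos(a),y]);w=x[:2]+np.array([[np.cos(x[3]),-np.sin(x[3])],[np.sin(x[3]),np.cos(x[3])]])@l
        q=proj(p,[w[0],w[1],x[2]+x[4]*np.sin(a)])*4+1.5;cv2.circle(img,tuple(int(i) for i in q),1,(255,255,0),-1)
save(cv2.resize(img[560:760,1060:1260],(600,600)),'ring2.png')
# original ring fits
P=pickle.load(open('p0.pkl','rb'))
for n in P:
    r=fitring(P[n],[.5862,-.2317,.054],.087);print(n,r)
E
```

```text
[np.float64(0.5867248097464505), np.float64(-0.23106737960391052), 0.1038]
(226, array([ 0.587 , -0.2315,  0.1059,  0.0934,  0.0239]), np.float64(0.0003203010944742516))
(227, array([ 0.587 , -0.2315,  0.1059,  0.0946,  0.0239]), np.float64(0.0003209335567395506))
[0.0326 0.0033] 0.03273249731661202 5.729978453946242 5.419607045830339
scene (210, array([ 0.5861, -0.2326,  0.0548,  0.0659,  0.0239]), np.float64(0.0009727195659924355))
top (214, array([ 0.5852, -0.231 ,  0.0543,  0.1193,  0.024 ]), np.float64(0.0011156167524054203))
```

View pics/ring2.png

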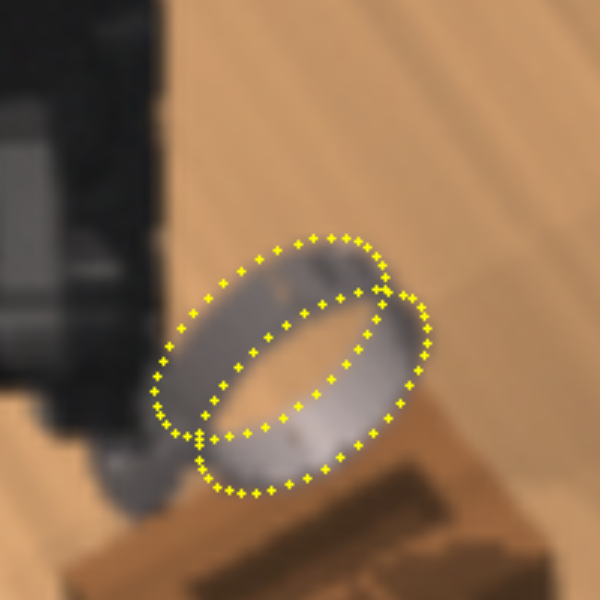

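Emit:
step_arm(
  claw=[1,1,1,1,1,1,1,1,1,1,1,1,1,1,1,1,1,1],
  xyz=[
    [-0.4,1.1,0],
    [-0.7,1.9,0],
    [-0.8,2.3,0],
    [-0.9,2.4,0],
    [-0.9,2.5,0],
    [-0.9,2.5,0],
    [-0.9,2.5,0],
    [-0.9,2.4,0],
    [-0.8,2.2,0],
    [-0.6,1.6,0],
    [-0.3,0.9,0],
    [0,0.2,-0.6],
    [0,0,-0.8],
    [0,0,-0.9],
    [0,0,-0.9],
    [0,0,-0.8],
    [0,0,-0.4],
    [0,0,0],
  ],
  turn=[
    [0,0,0.5],
    [0,0,0.5],
    [0,0,0.5],
    [0,0,0.5],
    [0,0,0.5],
    [0,0,0.5],
    [0,0,0],
    [0,0,0],
    [0,0,0],
    [0,0,0],
    [0,0,0],
    [0,0,0],
    [0,0,0],
    [0,0,0],
    [0,0,0],
    [0,0,0],
    [0,0,0],
    [0,0,0],
  ],
)

```text
t: 7.65
ee_pos: [0.5378, -0.0035, 0.1019]
ee_rot: [-0.639, -3.074, 0.0]
wrist_force: [0.0, 0.7, -1.0]
gripper_width: 0.0168
```

```bash
cat > look.py <<'E'
from h import *
import pickle,sys
np.set_printoptions(precision=4,suppress=True)
name=sys.argv[1]; z=sys.argv[2] if len(sys.argv)>2 else ''
seat=np.array([.4955,.0568,.060]);th=np.radians(8.46)
X=np.array([np.cos(th),np.sin(th),0]);Y=np.array([-np.sin(th),np.cos(th),0])
s=env.get_state();tcp=s['ee_pos']
print(s['t'],tcp,s['ee_rot'],s['gripper_width'],s['wrist_force'],s['torque'],s['qpos'][5])
P={n:snapshot(n) for n in('scene','top')}
pickle.dump(P,open(name+'.pkl','wb'))
s2=env.get_state();print('after',s2['ee_pos'],s2['wrist_force'],s2['torque'])
tcp=s2['ee_pos']
c0=tcp-.0327*X-[0,0,.0425]
for n in P:
    r=fitring(P[n],c0,th);r=fitring(P[n],r[1][:3],r[1][3]);x=r[1]
    d=x[:3]-seat
    print(n,r[0],'ring seat-frame x,y,z',np.array([d@X,d@Y,d[2]]),'yaw err deg',np.degrees(x[3]-th),'R',x[4],'rms',r[2])
p=P['scene'];
a=cv2.resize(p['img'][205:305,345:445],(390,390),interpolation=cv2.INTER_CUBIC)
b=cv2.resize(P['top']['img'][180:280,180:280],(390,390),interpolation=cv2.INTER_CUBIC)
save(np.hstack([a,b]),name+'.png')
E
python3 look.py a1
```

```text
7.65 [ 0.5378 -0.0035  0.1019] [-0.6393 -3.0737  0.0005] 0.01676564132767114 [ 0.0165  0.6506 -0.9984] [ 0.0238 -0.0622 -0.0183] -1.2235205362348758
after [ 0.5384 -0.0034  0.103 ] [ 0.2092  1.1191 -0.8474] [-0.0089 -0.0136 -0.0006]
scene 43 ring seat-frame x,y,z [ 0.0023 -0.0632 -0.0012] yaw err deg -5.1947742472396055 R 0.025771452624092955 rms 0.00024227631246420196
top 88 ring seat-frame x,y,z [-0.0002 -0.0683 -0.0011] yaw err deg -3.635206737433821 R 0.024012459254807293 rms 0.0003390486882232097
```

View pics/a1.png

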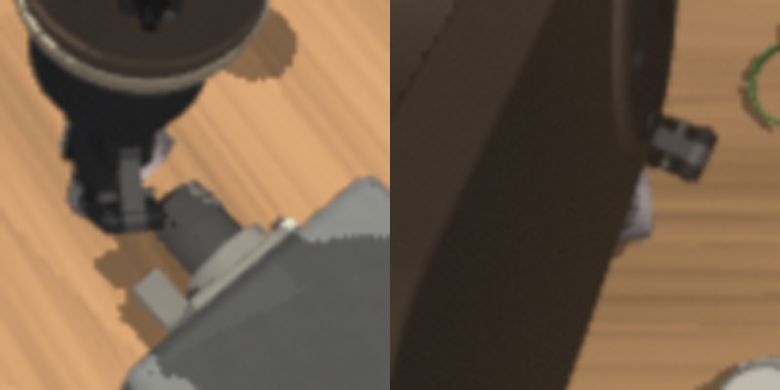

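```bash
cat > ov.py <<'E'
from h import *
import pickle,sys
name=sys.argv[1]; ring=np.array(eval(sys.argv[2])); yaw=np.radians(float(sys.argv[3])) # seat frame, yaw err
seat=np.array([.4955,.0568,.060]);th=np.radians(8.46)
P=pickle.load(open(name+'.pkl','rb'))
def rz(a): return np.array([[np.cos(a),-np.sin(a),0],[np.sin(a),np.cos(a),0],[0,0,1]])
c=seat+rz(th)@ring; R=rz(th+yaw); out=[]
for n,box in (('scene',(205,345)),('top',(180,180))):
    p=P[n];k=6;img=cv2.resize(p['img'],None,fx=k,fy=k,interpolation=cv2.INTER_CUBIC)
    def pt(w,col):
        q=proj(p,w)*k+k/2-.5;cv2.circle(img,tuple(int(i) for i in q),1,col,-1)
    for a in np.linspace(0,2*np.pi,60,endpoint=False):
        for y in(-.007,.007): pt(c+R@[.0241*np.cos(a),y,.0241*np.sin(a)],(255,255,0))
        for y in(0.,): pt(seat+rz(th)@[.024*np.cos(a),y,.024*np.sin(a)],(0,255,255))
        pt(seat+rz(th)@[.0155*np.cos(a),-.036,.0155*np.sin(a)],(0,255,0))
    out.append(cv2.resize(img[box[0]*k:(box[0]+100)*k,box[1]*k:(box[1]+100)*k],(400,400),interpolation=cv2.INTER_AREA))
save(np.hstack(out),name+'_ov.png')
E
python3 ov.py a1 '[.0009,-.0659,.0005]' 0
```

```text
(no output)
```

View pics/a1_ov.png

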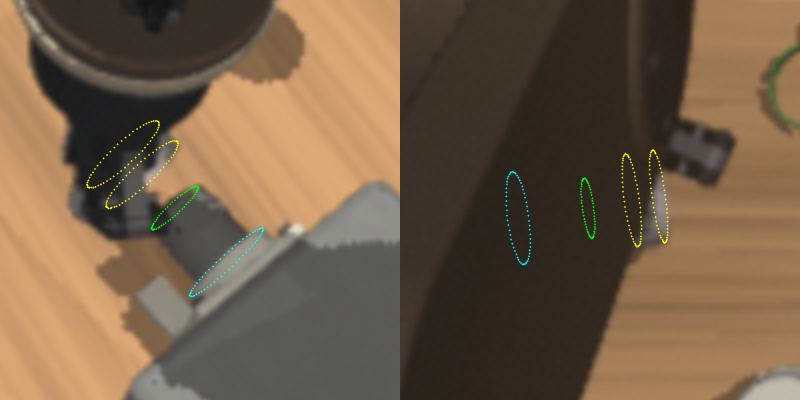

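Emit:
step_arm(
  claw=[1,1,1,1,1,1],
  xyz=[
    [-0.13,0.38,0],
    [-0.08,0.4,0],
    [-0.06,0.4,0],
    [-0.06,0.4,0],
    [-0.06,0.4,0],
    [0,0,0],
  ],
  turn=[
    [0,0,0],
    [0,0,0],
    [0,0,0],
    [0,0,0],
    [0,0,0],
    [0,0,0],
  ],
)

```text
t: 8.25
ee_pos: [0.5344, 0.0176, 0.1034]
ee_rot: [0.637, 3.076, 0.0]
wrist_force: [-0.1, 0.0, -1.6]
gripper_width: 0.0172
```

Emit:
step_arm(
  claw=[1,1,1,1,1,1],
  xyz=[
    [-0.03,0.2,0],
    [-0.03,0.2,0],
    [-0.03,0.2,0],
    [-0.03,0.2,0],
    [-0.03,0.2,0],
    [0,0,0],
  ],
  turn=[
    [0,0,0],
    [0,0,0],
    [0,0,0],
    [0,0,0],
    [0,0,0],
    [0,0,0],
  ],
)

```text
t: 8.75
ee_pos: [0.5329, 0.027, 0.1033]
ee_rot: [-0.638, -3.076, -0.0]
wrist_force: [0.4, -1.1, -0.9]
gripper_width: 0.017
```

```bash
python3 look.py a2
```

```text
8.75 [0.5329 0.027  0.1033] [-0.6384 -3.0759 -0.    ] 0.01698113904797693 [ 0.3679 -1.1351 -0.8522] [-0.0155 -0.0077 -0.0356] -1.1677624513873006
after [0.533  0.0268 0.1033] [ 0.2352 -0.4608 -1.6159] [0.0665 0.0175 0.069 ]
scene 84 ring seat-frame x,y,z [-0.0006 -0.0103 -0.0143] yaw err deg 24.829849714544174 R 0.0325128861097929 rms 0.0004700858785515535
top 215 ring seat-frame x,y,z [-0.0009 -0.0342 -0.0002] yaw err deg -0.07335445892728494 R 0.023586280653275137 rms 0.0008835462849881708
```

View pics/a2.png

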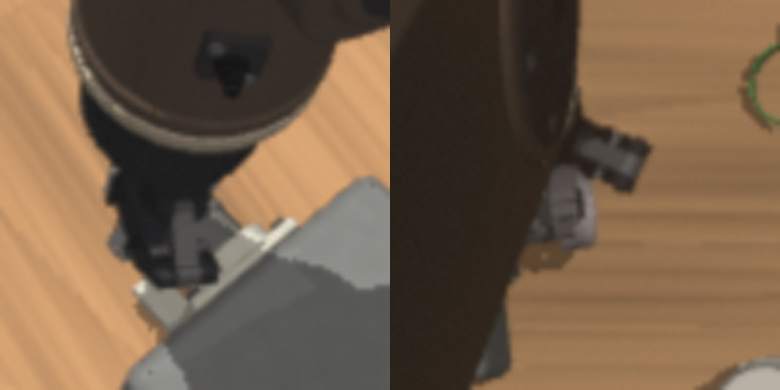

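Emit:
step_arm(
  claw=[1,1,1,1,1,1],
  xyz=[
    [-0.03,0.2,0],
    [-0.03,0.2,0],
    [-0.03,0.2,0],
    [-0.03,0.2,0],
    [-0.03,0.2,0],
    [0,0,0],
  ],
  turn=[
    [0,0,0],
    [0,0,0],
    [0,0,0],
    [0,0,0],
    [0,0,0],
    [0,0,0],
  ],
)

```text
t: 9.35
ee_pos: [0.5314, 0.0371, 0.1033]
ee_rot: [-0.638, -3.076, -0.0]
wrist_force: [0.5, 0.6, -1.6]
gripper_width: 0.0172
```

Emit:
step_arm(
  claw=[1,1,1,1,1,1,1],
  xyz=[
    [-0.03,0.2,0],
    [-0.03,0.2,0],
    [-0.03,0.2,0],
    [-0.03,0.2,0],
    [-0.03,0.2,0],
    [-0.03,0.2,0],
    [0,0,0],
  ],
  turn=[
    [0,0,0],
    [0,0,0],
    [0,0,0],
    [0,0,0],
    [0,0,0],
    [0,0,0],
    [0,0,0],
  ],
)

```text
t: 9.93
ee_pos: [0.5296, 0.0491, 0.1033]
ee_rot: [-0.638, -3.076, -0.0]
wrist_force: [0.8, 0.9, -1.4]
gripper_width: 0.0168
```

```bash
python3 look.py a3
```

```text
9.9333 [0.5296 0.0491 0.1033] [-0.6382 -3.076  -0.    ] 0.016758002491324735 [ 0.842   0.8592 -1.4236] [-0.0666  0.0007 -0.0049] -1.1262905759862556
after [0.5297 0.0488 0.1033] [-0.1457 -0.1177 -1.0168] [ 0.0229 -0.0217 -0.0346]
scene 0 ring seat-frame x,y,z [-0.     -0.0129  0.0008] yaw err deg 0.0 R 0.0245 rms nan
top 221 ring seat-frame x,y,z [-0.0006 -0.0125  0.0001] yaw err deg 17.53224455464286 R 0.022615631759653112 rms 0.0013866596241606233h.py:46: RuntimeWarning: Mean of empty slice.
  return len(Q),f.x,np.sqrt((f.fun**2).mean())
  ret = ret.dtype.type(ret / rcount)
```

View pics/a3.png

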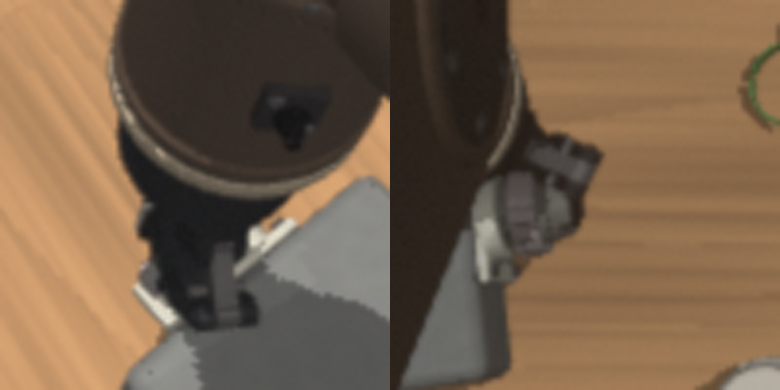

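Emit:
step_arm(
  claw=[1,1,1,1,1,1],
  xyz=[
    [-0.015,0.1,0],
    [-0.015,0.1,0],
    [-0.015,0.1,0],
    [-0.015,0.1,0],
    [0,0,0],
    [0,0,0],
  ],
  turn=[
    [0,0,0],
    [0,0,0],
    [0,0,0],
    [0,0,0],
    [0,0,0],
    [0,0,0],
  ],
)

```text
t: 10.53
ee_pos: [0.5291, 0.0528, 0.1033]
ee_rot: [0.638, 3.076, -0.0]
wrist_force: [0.1, -0.8, -0.8]
gripper_width: 0.0172
```

Emit:
step_arm(
  claw=[1,1,1,1],
  xyz=[
    [-0.008,0.05,0],
    [-0.007,0.05,0],
    [0,0,0],
    [0,0,0],
  ],
  turn=[
    [0,0,0],
    [0,0,0],
    [0,0,0],
    [0,0,0],
  ],
)

```text
t: 10.87
ee_pos: [0.5289, 0.0537, 0.1033]
ee_rot: [-0.639, -3.076, 0.0]
wrist_force: [-0.0, 0.5, -0.9]
gripper_width: 0.0171
```

Emit:
step_arm(
  claw=[1,1,1,1],
  xyz=[
    [-0.008,0.05,0],
    [0,0,0],
    [0,0,0],
    [0,0,0],
  ],
  turn=[
    [0,0,0],
    [0,0,0],
    [0,0,0],
    [0,0,0],
  ],
)

```text
t: 11.2
ee_pos: [0.5289, 0.0542, 0.1033]
ee_rot: [-0.639, -3.076, 0.0]
wrist_force: [0.5, 0.5, -1.7]
gripper_width: 0.0168
```

Emit:
step_arm(
  claw=[1,1,1],
  xyz=[
    [-0.008,0.05,0],
    [0,0,0],
    [0,0,0],
  ],
  turn=[
    [0,0,0],
    [0,0,0],
    [0,0,0],
  ],
)

```text
t: 11.45
ee_pos: [0.5288, 0.0547, 0.1033]
ee_rot: [-0.638, -3.076, 0.0]
wrist_force: [-0.1, -1.1, -1.0]
gripper_width: 0.017
```

Emit:
step_arm(
  claw=[1,1,1],
  xyz=[
    [-0.008,0.05,0],
    [0,0,0],
    [0,0,0],
  ],
  turn=[
    [0,0,0],
    [0,0,0],
    [0,0,0],
  ],
)

```text
t: 11.7
ee_pos: [0.5288, 0.0551, 0.1033]
ee_rot: [0.638, 3.076, -0.0]
wrist_force: [1.3, -2.5, -1.9]
gripper_width: 0.0172
```

Emit:
step_arm(
  claw=[1,1,1],
  xyz=[
    [-0.008,0.05,0],
    [0,0,0],
    [0,0,0],
  ],
  turn=[
    [0,0,0],
    [0,0,0],
    [0,0,0],
  ],
)

```text
t: 11.95
ee_pos: [0.5287, 0.0555, 0.1033]
ee_rot: [0.638, 3.076, -0.0]
wrist_force: [0.5, -5.6, -0.2]
gripper_width: 0.0172
```

Emit:
step_arm(
  claw=[1,1,1],
  xyz=[
    [-0.005,0.03,0],
    [0,0,0],
    [0,0,0],
  ],
  turn=[
    [0,0,0],
    [0,0,0],
    [0,0,0],
  ],
)

```text
t: 12.2
ee_pos: [0.5287, 0.0557, 0.1033]
ee_rot: [0.638, 3.076, -0.001]
wrist_force: [0.5, -7.5, -0.5]
gripper_width: 0.0172
```

```bash
python3 look.py a4; python3 ov.py a4 '[0,-.007,0.0]' 0
```

```text
12.2 [0.5287 0.0557 0.1033] [ 0.6381  3.0758 -0.0006] 0.01722853281088257 [ 0.4927 -7.5045 -0.5248] [-1.2343 -0.1523  0.1117] -1.11287546962025
after [0.5288 0.0556 0.1033] [ 0.6037 -7.1454 -1.2094] [-1.2168 -0.1788  0.1517]
scene 0 ring seat-frame x,y,z [ 0.     -0.006   0.0008] yaw err deg 0.0 R 0.0245 rms nan
top 256 ring seat-frame x,y,z [-0.0005 -0.0029  0.0003] yaw err deg 2.23417364205786 R 0.02386504532067409 rms 0.0012626264938460517h.py:46: RuntimeWarning: Mean of empty slice.
  return len(Q),f.x,np.sqrt((f.fun**2).mean())
  ret = ret.dtype.type(ret / rcount)
```

View pics/a4.png

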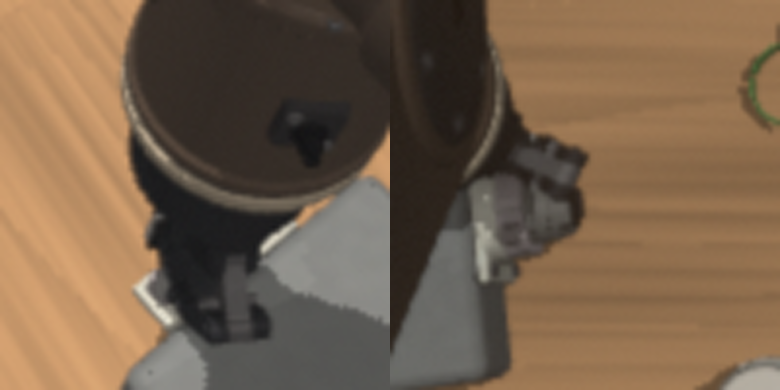

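View pics/a4_ov.png

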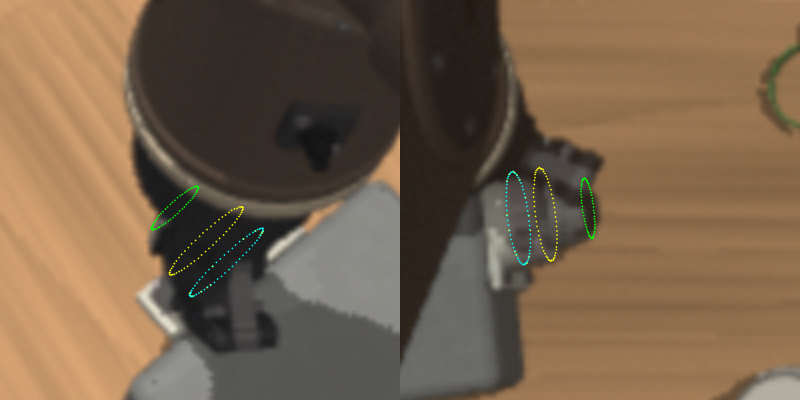

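Emit:
step_arm(
  claw=[1,1,1,1,1,1],
  xyz=[
    [0.004,-0.03,0],
    [0,0,0],
    [0,0,0],
    [0,0,0],
    [0,0,0],
    [0,0,0],
  ],
  turn=[
    [0,0,0],
    [0,0,-2],
    [0,0,-4],
    [0,0,-4],
    [0,0,-4],
    [0,0,-4],
  ],
)

```text
t: 12.8
ee_pos: [0.529, 0.0553, 0.1033]
ee_rot: [1.116, 2.936, -0.0]
wrist_force: [2.3, -8.6, -1.8]
gripper_width: 0.017
```

```bash
cat > st.py <<'E'
from h import *
np.set_printoptions(precision=3,suppress=True)
s=env.get_state();w=s['ee_rot'];yaw=2*np.degrees(np.arctan2(w[1],w[0]))-90
yaw=(yaw+180)%360-180
print('t',round(s['t'],2),s['ee_pos'].round(4),'yaw',round(yaw,1),'q6',s['qpos'][5],'F',s['wrist_force'],'T',s['torque'],'gw',round(s['gripper_width'],4))
E
python3 st.py
```

```text
t 12.8 [0.529 0.055 0.103] yaw 48.4 q6 -0.795831078283439 F [ 2.259 -8.6   -1.758] T [-1.416 -0.389  0.166] gw 0.017
```

Emit:
step_arm(
  claw=[1,1,1,1,1,1],
  xyz=[
    [0,0,0],
    [0,0,0],
    [0,0,0],
    [0,0,0],
    [0,0,0],
    [0,0,0],
  ],
  turn=[
    [0,0,-4],
    [0,0,-4],
    [0,0,-4],
    [0,0,-4],
    [0,0,-4],
    [0,0,-4],
  ],
)

```text
t: 13.3
ee_pos: [0.5292, 0.0552, 0.1034]
ee_rot: [1.702, 2.639, -0.0]
wrist_force: [3.2, -8.0, -3.2]
gripper_width: 0.0169
```

```bash
python3 st.py
```

```text
t 13.3 [0.529 0.055 0.103] yaw 24.4 q6 -0.376954952971763 F [ 3.246 -7.965 -3.186] T [-1.677 -0.644  0.171] gw 0.0169
```

Emit:
step_arm(
  claw=[1,1,1,1],
  xyz=[
    [0,0,0],
    [0,0,0],
    [0,0,0],
    [0,0,0],
  ],
  turn=[
    [0,0,-4],
    [0,0,-4],
    [0,0,-4],
    [0,0,-4],
  ],
)

```text
t: 13.63
ee_pos: [0.5292, 0.0551, 0.1034]
ee_rot: [2.053, 2.377, 0.0]
wrist_force: [3.0, -9.5, -2.9]
gripper_width: 0.0172
```

```bash
python3 st.py
```

```text
t 13.63 [0.529 0.055 0.103] yaw 8.4 q6 -0.09770496283579952 F [ 3.005 -9.525 -2.923] T [-1.869 -0.693  0.123] gw 0.0172
```

Emit:
step_arm(
  claw=[1,1,1],
  xyz=[
    [0,0,0],
    [0,0,0],
    [0,0,0],
  ],
  turn=[
    [0,0,-4],
    [0,0,-4],
    [0,0,-4],
  ],
)

```text
t: 13.88
ee_pos: [0.529, 0.0551, 0.1033]
ee_rot: [2.29, 2.149, -0.0]
wrist_force: [0.9, -10.5, -3.0]
gripper_width: 0.0167
```

```bash
python3 st.py
```

```text
t 13.88 [0.529 0.055 0.103] yaw -3.6 q6 0.11170488560288899 F [  0.883 -10.451  -2.993] T [-1.895 -0.402  0.171] gw 0.0167
```

Emit:
step_arm(
  claw=[1,1,1],
  xyz=[
    [0,0,0],
    [0,0,0],
    [0,0,0],
  ],
  turn=[
    [0,0,-4],
    [0,0,-4],
    [0,0,-4],
  ],
)

```text
t: 14.13
ee_pos: [0.5285, 0.0551, 0.1032]
ee_rot: [2.503, 1.898, -0.001]
wrist_force: [-1.4, -10.3, -1.8]
gripper_width: 0.017
```

```bash
python3 st.py
```

```text
t 14.13 [0.528 0.055 0.103] yaw -15.6 q6 0.3211787014350638 F [ -1.437 -10.335  -1.801] T [-2.025  0.081  0.172] gw 0.017
```

Emit:
step_arm(
  claw=[1,1,1],
  xyz=[
    [0,0,0],
    [0,0,0],
    [0,0,0],
  ],
  turn=[
    [0,0,-4],
    [0,0,-4],
    [0,0,-4],
  ],
)

```text
t: 14.38
ee_pos: [0.5279, 0.0551, 0.103]
ee_rot: [-2.688, -1.627, 0.003]
wrist_force: [-1.9, -10.4, -2.0]
gripper_width: 0.017
```

```bash
python3 st.py
```

```text
t 14.38 [0.528 0.055 0.103] yaw -27.6 q6 0.5306088741068402 F [ -1.93  -10.408  -2.018] T [-1.946  0.423  0.207] gw 0.017
```

Emit:
step_arm(
  claw=[1,1],
  xyz=[
    [0,0,0],
    [0,0,0],
  ],
  turn=[
    [0,0,-3],
    [0,0,-3],
  ],
)

```text
t: 14.55
ee_pos: [0.5277, 0.0551, 0.103]
ee_rot: [-2.768, -1.485, 0.003]
wrist_force: [-3.0, -8.6, -2.6]
gripper_width: 0.0173
```

```bash
python3 st.py
```

```text
t 14.55 [0.528 0.055 0.103] yaw -33.6 q6 0.6345912803870402 F [-2.957 -8.637 -2.649] T [-1.884  0.492  0.159] gw 0.0173
```

Emit:
step_arm(
  claw=[1,1],
  xyz=[
    [0,0,0],
    [0,0,0],
  ],
  turn=[
    [0,0,0],
    [0,0,0],
  ],
)

```text
t: 14.72
ee_pos: [0.5277, 0.0552, 0.103]
ee_rot: [-2.767, -1.487, 0.003]
wrist_force: [-2.1, -8.3, -1.7]
gripper_width: 0.0167
```

```bash
python3 st.py; python3 look.py b1 | tail -1
```

```text
t 14.72 [0.528 0.055 0.103] yaw -33.5 q6 0.6323717371926901 F [-2.139 -8.333 -1.691] T [-1.603  0.537  0.077] gw 0.0167
top 230 ring seat-frame x,y,z [-0.0005 -0.003   0.0023] yaw err deg -7.388957981080086 R 0.021719951569734934 rms 0.001303445067905023h.py:46: RuntimeWarning: Mean of empty slice.
  return len(Q),f.x,np.sqrt((f.fun**2).mean())
  ret = ret.dtype.type(ret / rcount)
```

View pics/b1.png

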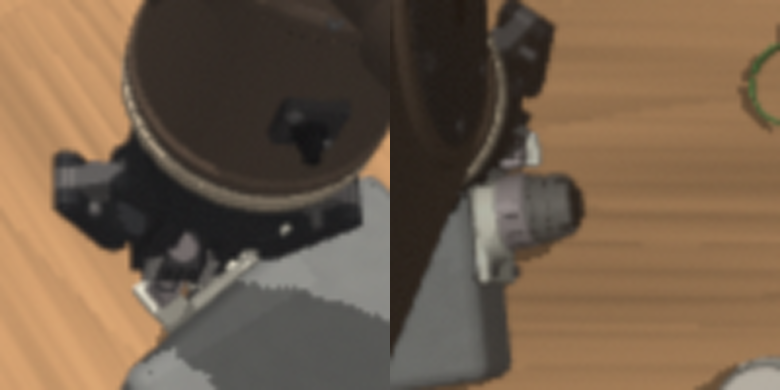

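Emit:
step_arm(
  claw=[1,1,1],
  xyz=[
    [0,0,0],
    [0,0,0],
    [0,0,0],
  ],
  turn=[
    [0,0,-3],
    [0,0,-3],
    [0,0,-3],
  ],
)

```text
t: 15.07
ee_pos: [0.5275, 0.0551, 0.1029]
ee_rot: [-2.876, -1.263, 0.004]
wrist_force: [-4.1, -9.1, -2.9]
gripper_width: 0.0168
```

```bash
python3 st.py
```

```text
t 15.07 [0.527 0.055 0.103] yaw -42.6 q6 0.7914733984020833 F [-4.147 -9.127 -2.93 ] T [-1.807  0.652  0.219] gw 0.0168
```

Emit:
step_arm(
  claw=[1,1,1],
  xyz=[
    [0,0,0],
    [0,0,0],
    [0,0,0],
  ],
  turn=[
    [0,0,-3],
    [0,0,-3],
    [0,0,-3],
  ],
)

```text
t: 15.32
ee_pos: [0.5273, 0.0552, 0.1029]
ee_rot: [-2.967, -1.034, 0.004]
wrist_force: [-5.2, -8.5, -1.0]
gripper_width: 0.0169
```

```bash
python3 st.py
```

```text
t 15.32 [0.527 0.055 0.103] yaw -51.6 q6 0.9486028812166213 F [-5.176 -8.533 -0.965] T [-1.656  0.886  0.217] gw 0.0169
```

Emit:
step_arm(
  claw=[1,1,1],
  xyz=[
    [0,0,0],
    [0,0,0],
    [0,0,0],
  ],
  turn=[
    [0,0,-3],
    [0,0,-3],
    [0,0,-3],
  ],
)

```text
t: 15.57
ee_pos: [0.5271, 0.0552, 0.1029]
ee_rot: [-3.039, -0.798, 0.005]
wrist_force: [-5.6, -6.8, -1.1]
gripper_width: 0.017
```

```bash
python3 st.py
```

```text
t 15.57 [0.527 0.055 0.103] yaw -60.6 q6 1.105616612693788 F [-5.608 -6.839 -1.146] T [-1.532  0.965  0.272] gw 0.017
```

Emit:
step_arm(
  claw=[1,1],
  xyz=[
    [0,0,0],
    [0,0,0],
  ],
  turn=[
    [0,0,0],
    [0,0,0],
  ],
)

```text
t: 15.73
ee_pos: [0.5271, 0.0553, 0.1029]
ee_rot: [-3.038, -0.801, 0.005]
wrist_force: [-5.3, -6.1, -0.3]
gripper_width: 0.0173
```

```bash
python3 st.py
```

```text
t 15.73 [0.527 0.055 0.103] yaw -60.5 q6 1.1035978095576653 F [-5.349 -6.061 -0.32 ] T [-1.309  1.05   0.084] gw 0.0173
```

Emit:
step_arm(
  claw=[0.2,0,0,0],
  xyz=[
    [0,0,0],
    [0,0,0],
    [0,0,0],
    [0,0,0],
  ],
  turn=[
    [0,0,0],
    [0,0,0],
    [0,0,0],
    [0,0,0],
  ],
)

```text
t: 16.07
ee_pos: [0.5289, 0.0558, 0.1034]
ee_rot: [-3.038, -0.801, -0.001]
wrist_force: [0.5, -0.2, -0.1]
gripper_width: 0.0426
```

```bash
python3 st.py; python3 look.py b2 | tail -1
```

```text
t 16.07 [0.529 0.056 0.103] yaw -60.5 q6 1.1031185903861789 F [ 0.465 -0.193 -0.145] T [-0.043 -0.005 -0.002] gw 0.0426
top 220 ring seat-frame x,y,z [-0.001  -0.0024  0.0026] yaw err deg -2.4649507099221184 R 0.021464793070373783 rms 0.0012718001621193427h.py:46: RuntimeWarning: Mean of empty slice.
  return len(Q),f.x,np.sqrt((f.fun**2).mean())
  ret = ret.dtype.type(ret / rcount)
```

View pics/b2.png

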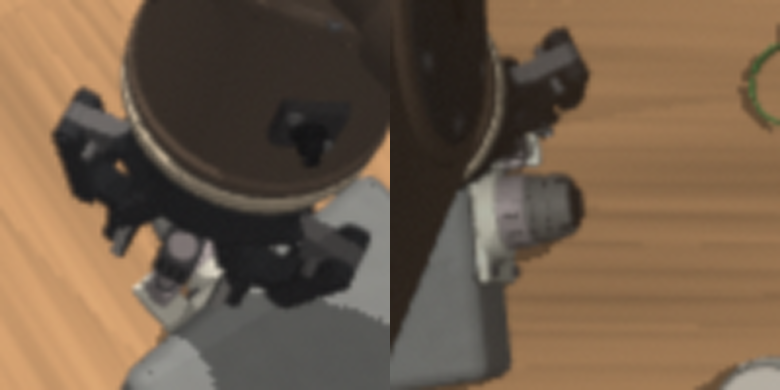

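```bash
python3 - <<'E'
from h import *
import pickle
np.set_printoptions(precision=4,suppress=True)
P=pickle.load(open('b2.pkl','rb'));p=P['scene']
X,m,u,v=cloud(p)
k=m&(np.hypot(X[...,0]-.5285,X[...,1]-.055)<.016)&(X[...,2]>.100)&(X[...,2]<.125)
Q=X[k];print(k.sum(),np.percentile(Q,[5,50,95],axis=0))
t=k&(X[...,2]>.1135);r=cv2.minAreaRect(X[t][:,:2].astype(np.float32));print(t.sum(),np.median(X[t],0),r)
a=cv2.resize(p['img'][255:285,375:405],(400,400),interpolation=cv2.INTER_CUBIC);
b=cv2.resize((k&(X[...,2]>.1135)).astype(np.uint8)[255:285,375:405]*255,(400,400),interpolation=cv2.INTER_NEAREST)
save(np.hstack([a,np.dstack([b]*3)]),'key2.png')
E
```

```text
125 [[0.5223 0.0491 0.1043]
 [0.5331 0.0576 0.1177]
 [0.5405 0.0655 0.12  ]]
97 [0.5316 0.0568 0.1182] ((0.5305181741714478, 0.05598025768995285), (0.01777726784348488, 0.01706760562956333), 30.094833374023438)
```

View pics/key2.png

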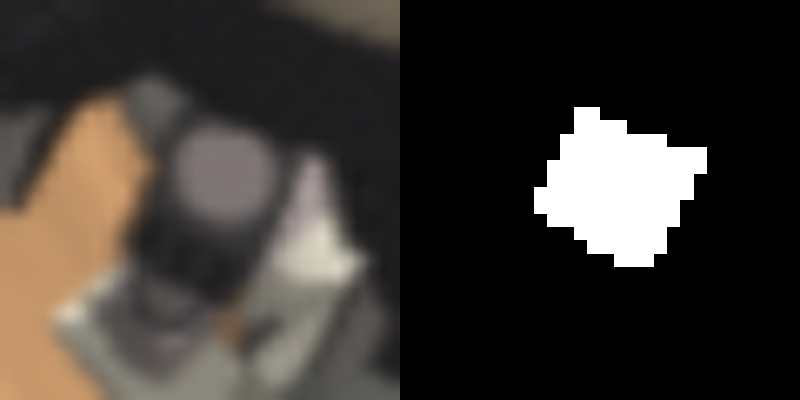

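Emit:
step_arm(
  claw=[0,0.3,0.6,1,1,1,1],
  xyz=[
    [0.12,0,0],
    [0,0,0],
    [0,0,0],
    [0,0,0],
    [0,0,0],
    [0,0,0],
    [0,0,0],
  ],
  turn=[
    [0,0,0],
    [0,0,0],
    [0,0,0],
    [0,0,0],
    [0,0,0],
    [0,0,0],
    [0,0,0],
  ],
)

```text
t: 16.75
ee_pos: [0.5299, 0.0558, 0.1034]
ee_rot: [-3.038, -0.801, -0.0]
wrist_force: [-0.9, 1.9, 3.9]
gripper_width: 0.0169
```

```bash
python3 st.py
```

```text
t 16.75 [0.53  0.056 0.103] yaw -60.5 q6 1.103051055272328 F [-0.864  1.91   3.944] T [ 0.509  0.232 -0.055] gw 0.0169
```

Emit:
step_arm(
  claw=[1,1],
  xyz=[
    [0,0,0],
    [0,0,0],
  ],
  turn=[
    [0,0,-3],
    [0,0,-3],
  ],
)

```text
t: 16.92
ee_pos: [0.5299, 0.0555, 0.1034]
ee_rot: [3.076, 0.638, 0.0]
wrist_force: [0.3, -0.6, 2.8]
gripper_width: 0.0171
```

```bash
python3 st.py
```

```text
t 16.92 [0.53  0.056 0.103] yaw -66.6 q6 1.2097345239479103 F [ 0.336 -0.605  2.819] T [-0.32   0.105  0.297] gw 0.0171
```

Emit:
step_arm(
  claw=[1,1],
  xyz=[
    [0,0,0],
    [0,0,0],
  ],
  turn=[
    [0,0,0],
    [0,0,0],
  ],
)

```text
t: 17.08
ee_pos: [0.5299, 0.0556, 0.1034]
ee_rot: [3.075, 0.643, 0.0]
wrist_force: [-0.2, 0.0, 4.9]
gripper_width: 0.0168
```

```bash
python3 st.py; python3 - <<'E'
from h import *
for i in range(5):
    snapshot('top');s=env.get_state();print(s['torque'].round(3),s['wrist_force'].round(1))
E
```

```text
t 17.08 [0.53  0.056 0.103] yaw -66.4 q6 1.2061296558328376 F [-0.218  0.031  4.89 ] T [0.007 0.138 0.105] gw 0.0168
[-0.047  0.195  0.058] [-0.4 -0.1  4.5]
[-0.079  0.157  0.084] [-0.2 -1.   3.5]
[-0.08  0.12  0.12] [ 0.7 -1.   3.5]
[-0.163  0.126  0.136] [-0.3 -1.6  3.5]
[-0.139  0.122  0.082] [-1.  -0.4  4.8]
```

Emit:
step_arm(
  claw=[1,1],
  xyz=[
    [0,0,0],
    [0,0,0],
  ],
  turn=[
    [0,0,-3],
    [0,0,-3],
  ],
)

```text
t: 17.5
ee_pos: [0.5299, 0.0555, 0.1033]
ee_rot: [3.105, 0.477, 0.0]
wrist_force: [0.1, -3.4, 4.9]
gripper_width: 0.0167
```

```bash
cat > rd.py <<'E'
from h import *
s=env.get_state();w=s['ee_rot'];yaw=(2*np.degrees(np.arctan2(w[1],w[0]))-90+180)%360-180
print('turning',s['t'],round(yaw,1),s['torque'].round(3),s['wrist_force'].round(1))
a=[]
for i in range(6):
    snapshot('top');s=env.get_state();a.append([*s['torque'],*s['wrist_force']])
a=np.array(a);print(a[:,2].round(3),'mean of last 4',a[2:].mean(0).round(3))
E
python3 rd.py
```

```text
turning 17.5 -72.5 [-0.757  0.129  0.287] [ 0.1 -3.4  4.9]
[0.27  0.157 0.08  0.152 0.145 0.203] mean of last 4 [-0.445  0.107  0.145 -0.325 -2.634  4.805]
```

Emit:
step_arm(
  claw=[1,1],
  xyz=[
    [0,0,0],
    [0,0,0],
  ],
  turn=[
    [0,0,-3],
    [0,0,-3],
  ],
)

```text
t: 17.97
ee_pos: [0.5299, 0.0555, 0.1033]
ee_rot: [3.125, 0.315, 0.0]
wrist_force: [0.4, -5.9, 5.0]
gripper_width: 0.0171
```

```bash
python3 rd.py
```

```text
turning 17.9667 -78.5 [-1.157  0.1    0.385] [ 0.4 -5.9  5. ]
[0.249 0.195 0.145 0.199 0.115 0.143] mean of last 4 [-0.81   0.138  0.15   0.377 -4.01   5.095]
```

Emit:
step_arm(
  claw=[1],
  xyz=[
    [0,0,0],
  ],
  turn=[
    [0,0,-1.5],
  ],
)

```text
t: 18.35
ee_pos: [0.5299, 0.0555, 0.1033]
ee_rot: [3.129, 0.279, 0.0]
wrist_force: [0.4, -7.1, 4.8]
gripper_width: 0.0167
```

```bash
python3 rd.py
```

```text
turning 18.35 -79.8 [-1.238  0.126  0.323] [ 0.4 -7.1  4.8]
[0.325 0.24  0.177 0.19  0.199 0.187] mean of last 4 [-1.01   0.138  0.188 -0.426 -4.394  4.841]
```

Emit:
step_arm(
  claw=[0.4,0.1,0,0,0],
  xyz=[
    [0,0,0],
    [0,0,0],
    [0,0,0],
    [0,0,0],
    [0,0,0],
  ],
  turn=[
    [0,0,0],
    [0,0,0],
    [0,0,0],
    [0,0,0],
    [0,0,0],
  ],
)

```text
t: 19.07
ee_pos: [0.5297, 0.0558, 0.1032]
ee_rot: [-3.129, -0.275, 0.0]
wrist_force: [0.3, 0.2, 0.4]
gripper_width: 0.0428
```

```bash
python3 st.py; python3 - <<'E'
from h import *
import pickle
np.set_printoptions(precision=4,suppress=True)
P={n:snapshot(n) for n in('scene','top')};pickle.dump(P,open('b3.pkl','wb'));p=P['scene']
X,m,u,v=cloud(p)
t=m&(np.hypot(X[...,0]-.5305,X[...,1]-.056)<.014)&(X[...,2]>.1135)&(X[...,2]<.125);r=cv2.minAreaRect(X[t][:,:2].astype(np.float32));print(t.sum(),np.median(X[t],0),r)
a=cv2.resize(p['img'][205:305,345:445],(390,390),interpolation=cv2.INTER_CUBIC)
b=cv2.resize(P['top']['img'][180:280,180:280],(390,390),interpolation=cv2.INTER_CUBIC)
save(np.hstack([a,b]),'b3.png')
E
```

```text
t 19.07 [0.53  0.056 0.103] yaw -79.9 q6 1.4431277023457887 F [0.327 0.219 0.351] T [-0.006  0.026 -0.029] gw 0.0428
75 [0.5335 0.055  0.1176] ((0.5321760773658752, 0.05491377040743828), (0.014740497805178165, 0.0173658300191164), 12.923286437988281)
```

View pics/b3.png

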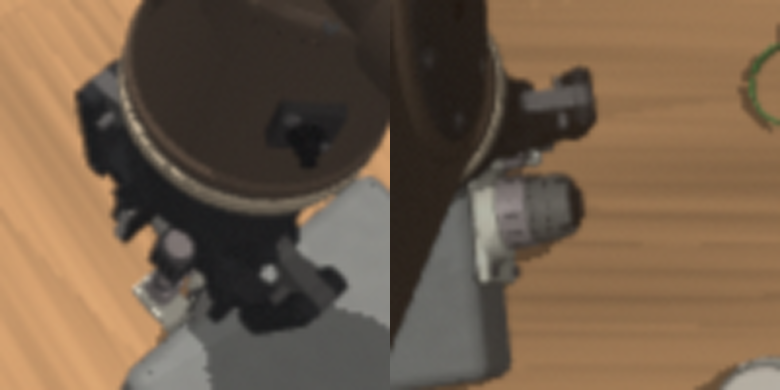

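Emit:
step_arm(
  claw=[0,0.3,0.6,1,1,1,1],
  xyz=[
    [0.05,-0.03,0],
    [0,0,0],
    [0,0,0],
    [0,0,0],
    [0,0,0],
    [0,0,0],
    [0,0,0],
  ],
  turn=[
    [0,0,0],
    [0,0,0],
    [0,0,0],
    [0,0,0],
    [0,0,0],
    [0,0,0],
    [0,0,0],
  ],
)

```text
t: 19.75
ee_pos: [0.5304, 0.0554, 0.1034]
ee_rot: [-3.13, -0.275, -0.0]
wrist_force: [0.5, 0.5, 2.4]
gripper_width: 0.0169
```

```bash
python3 st.py
```

```text
t 19.75 [0.53  0.055 0.103] yaw -80.0 q6 1.442730941802207 F [0.461 0.518 2.427] T [0.181 0.073 0.02 ] gw 0.0169
```

Emit:
step_arm(
  claw=[1],
  xyz=[
    [0,0,0],
  ],
  turn=[
    [0,0,-2],
  ],
)

```text
t: 19.83
ee_pos: [0.5304, 0.0553, 0.1034]
ee_rot: [3.134, 0.222, 0.0]
wrist_force: [0.6, -2.2, 3.1]
gripper_width: 0.0168
```

```bash
python3 st.py
```

```text
t 19.83 [0.53  0.055 0.103] yaw -81.9 q6 1.4768140988008998 F [ 0.583 -2.19   3.127] T [-0.535  0.053  0.286] gw 0.0168
```

Emit:
step_arm(
  claw=[1],
  xyz=[
    [0,0,0],
  ],
  turn=[
    [0,0,-1.5],
  ],
)

```text
t: 19.92
ee_pos: [0.5305, 0.0552, 0.1034]
ee_rot: [3.136, 0.178, 0.0]
wrist_force: [-0.2, -2.8, 3.1]
gripper_width: 0.0171
```

```bash
python3 rd.py
```

```text
turning 19.9167 -83.5 [-0.468  0.024  0.282] [-0.2 -2.8  3.1]
[0.233 0.211 0.23  0.252 0.271 0.297] mean of last 4 [-0.43   0.012  0.262  0.448 -2.219  3.249]
```

Emit:
step_arm(
  claw=[0.4,0,-0.2,-0.3,-0.3,-0.3,-0.3,-0.3,-0.3,-0.3,-0.3,-0.3],
  xyz=[
    [0,0,0],
    [0,0,0],
    [0,0,0],
    [0,0,0],
    [0,0,0.5],
    [0,0,1],
    [0,0,1.5],
    [0,0,2],
    [0,-1,2],
    [0,-2,2],
    [0,-3,2],
    [0,-3,0],
  ],
  turn=[
    [0,0,0],
    [0,0,0],
    [0,0,0],
    [0,0,0],
    [0,0,0],
    [0,0,0],
    [0,0,0],
    [0,0,0],
    [0,0,0],
    [0,0,0],
    [0,0,0],
    [0,0,0],
  ],
)

```text
t: 21.22
ee_pos: [0.5321, -0.0353, 0.2179]
ee_rot: [3.135, 0.182, 0.009]
wrist_force: [1.5, -0.3, 0.4]
gripper_width: 0.0558
```

Emit:
step_arm(
  claw=[-0.3,-0.3,-0.3,-0.3,-0.3,-0.3,-0.3],
  xyz=[
    [0,-3,0],
    [0,-3,0],
    [0,-3,0],
    [0,-3,0],
    [0,-2,0],
    [0,0,0],
    [0,0,0],
  ],
  turn=[
    [0,0,0],
    [0,0,0],
    [0,0,0],
    [0,0,0],
    [0,0,0],
    [0,0,0],
    [0,0,0],
  ],
)

```text
t: 21.8
ee_pos: [0.5302, -0.1755, 0.214]
ee_rot: [3.137, 0.176, 0.001]
wrist_force: [-0.1, 0.6, -0.5]
gripper_width: 0.0553
```

```bash
python3 st.py; sed -i 's/c0=tcp.*/c0=seat-.007*Y/' look.py; python3 look.py c1; python3 ov.py c1 '[0,-.007,0]' 0; python3 - <<'E'
from h import *
import pickle
P=pickle.load(open('c1.pkl','rb'));save(P['scene']['img'],'scene_c1.png');save(P['top']['img'],'top_c1.png')
E
```

```text
t 21.8 [ 0.53  -0.175  0.214] yaw -83.6 q6 1.0846727763751973 F [-0.136  0.625 -0.469] T [-0.039 -0.034  0.017] gw 0.0553
21.8 [ 0.5302 -0.1755  0.214 ] [3.1365 0.176  0.0007] 0.05534721351421008 [-0.1359  0.6249 -0.4689] [-0.0394 -0.034   0.0171] 1.0846727763751973
after [ 0.5302 -0.174   0.2138] [ 0.2147  0.5981 -0.4605] [0.0034 0.0161 0.0043]
scene 176 ring seat-frame x,y,z [ 0.0008 -0.0025  0.0047] yaw err deg 13.53156547339005 R 0.020336263058804968 rms 0.001100650645319014
top 0 ring seat-frame x,y,z [ 0.    -0.007  0.   ] yaw err deg 0.0 R 0.0245 rms nanh.py:46: RuntimeWarning: Mean of empty slice.
  return len(Q),f.x,np.sqrt((f.fun**2).mean())
  ret = ret.dtype.type(ret / rcount)
```

View pics/c1.png

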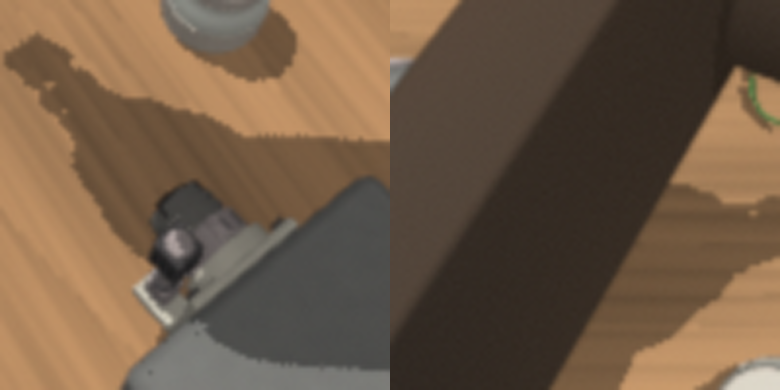

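View pics/c1_ov.png

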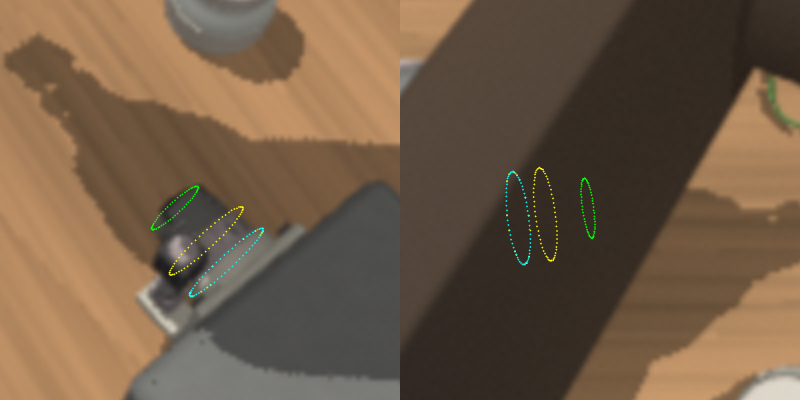

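View pics/scene_c1.png

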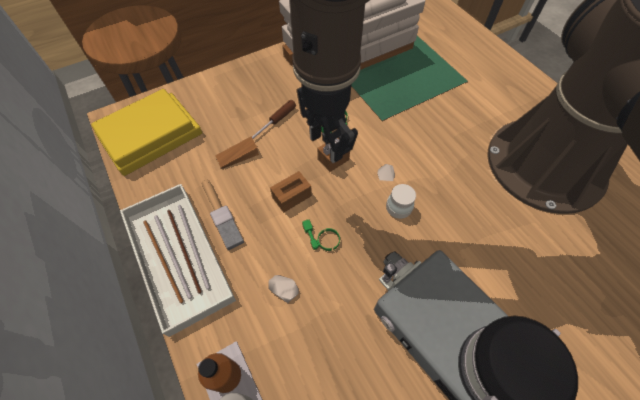

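```bash
python3 - <<'E'
from h import *
import pickle
np.set_printoptions(precision=4,suppress=True)
for f in('c1','b3'):
  for cam in ('scene','top'):
    p=pickle.load(open(f+'.pkl','rb'))[cam]
    th=np.radians(8.46);c=np.array([.4955,.0568]);Rz=np.array([[np.cos(th),-np.sin(th)],[np.sin(th),np.cos(th)]])
    X,m,u,v=cloud(p);L=(X[...,:2]-c)@Rz;Z=X[...,2]
    k=m&(L[...,0]<.012)&(L[...,0]>-.022)&(abs(L[...,1])<.04)&(Z>.06)&(Z<.09)
    rr=np.hypot(L[...,0],Z-.0605)[k];y=L[...,1][k]
    print(f,cam,[(round(a+.001,3),int(h.sum()),round(float(np.median(rr[h])),4)) for a in np.arange(-.04,.008,.002) if (h:=(y>=a)&(y<a+.002)).sum()>2])
E
```

```text
c1 scene [(np.float64(-0.039), 4, 0.0044), (np.float64(-0.037), 3, 0.0122), (np.float64(-0.035), 11, 0.016), (np.float64(-0.033), 14, 0.0167), (np.float64(-0.031), 14, 0.0163), (np.float64(-0.029), 10, 0.0173), (np.float64(-0.027), 11, 0.0179), (np.float64(-0.025), 15, 0.0176), (np.float64(-0.023), 10, 0.0174), (np.float64(-0.021), 12, 0.0182), (np.float64(-0.019), 10, 0.0187), (np.float64(-0.017), 14, 0.0179), (np.float64(-0.015), 7, 0.0196), (np.float64(-0.013), 9, 0.0222), (np.float64(-0.011), 14, 0.0226), (np.float64(-0.009), 12, 0.0225), (np.float64(-0.007), 11, 0.0229), (np.float64(-0.005), 15, 0.0224), (np.float64(-0.003), 12, 0.0214), (np.float64(-0.001), 15, 0.0226), (np.float64(0.001), 13, 0.0247), (np.float64(0.003), 18, 0.0243), (np.float64(0.005), 14, 0.0237), (np.float64(0.007), 17, 0.0237)]
c1 top []
b3 scene []
b3 top [(np.float64(-0.039), 7, 0.0049), (np.float64(-0.037), 19, 0.0105), (np.float64(-0.035), 21, 0.0146), (np.float64(-0.033), 12, 0.0153), (np.float64(-0.031), 19, 0.0161), (np.float64(-0.029), 14, 0.017), (np.float64(-0.027), 17, 0.0179), (np.float64(-0.025), 10, 0.0158), (np.float64(-0.023), 15, 0.0167), (np.float64(-0.021), 17, 0.0164), (np.float64(-0.019), 16, 0.0171), (np.float64(-0.017), 12, 0.0168), (np.float64(-0.015), 18, 0.0174), (np.float64(-0.013), 20, 0.0202), (np.float64(-0.011), 17, 0.0212), (np.float64(-0.009), 17, 0.0212), (np.float64(-0.007), 17, 0.0216), (np.float64(-0.005), 14, 0.0211), (np.float64(-0.003), 16, 0.0213), (np.float64(-0.001), 17, 0.0213), (np.float64(0.001), 21, 0.0231), (np.float64(0.003), 16, 0.0234), (np.float64(0.005), 18, 0.0236), (np.float64(0.007), 17, 0.0239)]
```

```bash
python3 -c "
from h import *
print(job.close_job())"
```

```text
the job is handed in; nothing more can be done
None
```

The larger steel clamp is on the stub, home against the collar and tightened. I let go of it and handed the job in at about 22 s of the 72 s allowed; handing in gives no verdict.

**What I did:** I lifted the clamp out of its block by the thumb key. I slid it on until it met the collar at about 7.5 N, and the side force while turning peaked near 11 N. I then turned the key clockwise about 150° in total. I let go and gripped again twice along the way, because the closing band was pulling sideways on the gripper.

**Last checks:**
- **Position:** the depth profile shows the band from about 0 to 14 mm out from the collar's face, which is home. The pictures show the key up and the housing on the lug side.
- **Tightness:** the last torque readings were about 0.28 N m while turning and about 0.26 N m held still, both in the snug range.
- **Clearance:** the gripper reads no force and stands well clear of everything. In the last pictures the other things I could see were in place; the gripper hid part of the small clamp.

**Weak or disagreeing checks:**
- Single torque readings scatter by about 0.04 N m. One reading while turning showed 0.385 N m, and a still reading just before the last regrip was only 0.19 N m.
- My automatic ring fit did not work once the band was on the stub, because the arm hid it or the stub's points mixed in. I used the depth profile and the pictures instead.
- I could not measure the band's force on the stub directly; it is inferred from the torque.

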